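# Sieve the small beads from the large

### The job

Sort the mixed wooden beads: shake or rock the sieve over the tray it stands on until all the small beads have dropped through into that tray while the large ones stay in the sieve, then carry the sieve to the empty box and tip the large beads into it. Finally set the empty sieve back on its tray's rims, level and in the middle, and let go; no bead may end anywhere else, and leave everything else on the counter alone.

Things in the scene. Friction and masses are not known exactly. Their poses are not given: they have to be found in the camera images.
- catch_tray: Open wooden tray, fixed to the counter, 184 (its x) by 152 (its y) mm, 50 mm high, walls 6 mm. The sieve stands across its long rims at the start. Origin at the centre of its underside, on the counter top; z up. The small beads belong in it.
- large_box: Open wooden box, fixed to the counter and empty at the start, 130 (x) by 140 (y) mm, 45 mm high, walls 5 mm. Origin at the centre of its underside, on the counter top. The large beads belong in it. It and the catch tray stand side by side, either one to the left; tall fixed cards and a sign stand behind them to the right (beyond x = 0.62 m where y is below -0.04 m).
- sieve: Loose hand sieve, about 0.22 kg. Origin at the centre of its underside; z up. Wooden walls up to 36 mm above the underside on its +x and both y sides; its -x side is the open pouring side. Four bar ends (at x = -34.5 and +34.5 mm) stick out to y = -88 and +88 mm and rest on the catch tray's rims: underside 50 mm above the counter, axes along the tray's at the start. It just lifts off.
- sieve_handle (a point): Centre of the sieve's handle bar, 90 mm above its underside over its middle: a wooden bar of 12 by 12 mm section with rounded edges, along the sieve's y, free for 97 mm between two posts (posts 12 mm wide in x, at y = -51 and +51 mm). Axes as the sieve's.
- sieve_lip (a point): Middle of the end of the sieve's pouring lip, 94 mm from the sieve's centre along its -x and 16 mm above its underside. The lip is a plain steel plate 88 mm wide between low side walls; it rises from the floor at 15 degrees, with no wall across it.
- small_bead_1_center (a point): Centre of a small wooden bead: a plain flat-ended barrel 12 mm across and 9 mm high, 10 g. It goes through the sieve's openings, but lies on a crossing of the bars at the start and stays there until the sieve is shaken or rocked. Slippery (friction about 0.3).
- small_bead_2_center (a point): Centre of a small wooden bead: a plain flat-ended barrel 12 mm across and 9 mm high, 10 g. It goes through the sieve's openings, but lies on a crossing of the bars at the start and stays there until the sieve is shaken or rocked. Slippery (friction about 0.3).
- small_bead_3_center (a point): Centre of a small wooden bead: a plain flat-ended barrel 12 mm across and 9 mm high, 10 g. It goes through the sieve's openings, but lies on a crossing of the bars at the start and stays there until the sieve is shaken or rocked. Slippery (friction about 0.3).
- small_bead_4_center (a point): Centre of a small wooden bead: a plain flat-ended barrel 12 mm across and 9 mm high, 10 g. It goes through the sieve's openings, but lies on a crossing of the bars at the start and stays there until the sieve is shaken or rocked. Slippery (friction about 0.3).
- large_bead_1_center (a point): Centre of a large wooden bead: a plain flat-ended barrel 30 mm across and 13 mm high, 14 g, of the same wood. It cannot pass the sieve's openings. Slippery (friction about 0.3): flat on the sieve's floor it slides when the sieve is tilted by more than about 20 degrees, and over the rising lip at more than about 35 degrees.
- large_bead_2_center (a point): Centre of a large wooden bead: a plain flat-ended barrel 30 mm across and 13 mm high, 14 g, of the same wood. It cannot pass the sieve's openings. Slippery (friction about 0.3): flat on the sieve's floor it slides when the sieve is tilted by more than about 20 degrees, and over the rising lip at more than about 35 degrees.
- large_bead_3_center (a point): Centre of a large wooden bead: a plain flat-ended barrel 30 mm across and 13 mm high, 14 g, of the same wood. It cannot pass the sieve's openings. Slippery (friction about 0.3): flat on the sieve's floor it slides when the sieve is tilted by more than about 20 degrees, and over the rising lip at more than about 35 degrees.
- rubber_stamp_1: Bystander, to be left alone: a wooden rubber stamp with a turned handle, 30x40x69 mm. Origin at the centre of its underside.
- spool_1: Bystander, to be left alone: a wooden spool of twine, 56 mm across, 52 mm high. Origin at the centre of its underside.
- salts_jar: Bystander, to be left alone: a lidded glass jar, 57x49x70 mm. Origin at the centre of its underside.
- rubber_stamp_3: Bystander, to be left alone: a wooden rubber stamp with a turned handle, 26x54x69 mm. Origin at the centre of its underside.
- sieve_floor (a point): Centre of the sieve's floor, on its top face, 6 mm above the underside: a flat grid, 120 (x) by 97 (y) mm, of steel bars 5 mm wide with square openings of 18 mm at a pitch of 23 mm (5 along x, 4 along y).
- spool_3: Bystander, to be left alone: a small wooden spool of thread, 46 mm across, 30 mm high, standing between the tray and the box. Origin at the centre of its underside.

How it is judged:
By the outcome, as a careful person would: the job done as asked, in the order asked, and still so for the second after the job is handed in, with the robot touching nothing.
It also fails if it takes over 61 s, if anything falls off the work surface, if the arm or the gripper's body presses on something with over 40 N, if the wrist force passes 120 N, or if a joint passes its speed limit or range.

### The arm

A 6-joint arm with a two-finger parallel gripper is mounted at the origin on a cart in front of the work surface, level with it; the furniture and walls round the work are solid. World frame = base frame: x ahead of the robot, y to its left, z up, the work surface at z = 0. Lengths are in m, angles in rad, forces in N, time in s.
With the tool pointing down it reaches from about 0.35 to 0.85 m from the base axis. Payload 8.1 kg.
Tool frame: the origin (TCP) lies between the finger pads; the fingertips stand 14 mm ahead of it and the grasp point (between the pads) lies 5 mm behind it; z points along the fingers, y is the line along which they close (so a half turn about z gives the same grasp; the last joint's range is limited). The gripper opens to 93 mm and grips with 3 to 60 N. Pads are 15 mm wide; open, the fingers measure 128 mm over their backs; the gripper's body (75 mm by 188 mm) begins 65 mm behind the grasp point.
Start: joints at [-1.19, 0.13, 1.488, -0, 1.523, -0.085], TCP at [0.27, -0.536, 0.205] pointing down, gripper open.
Joint ranges: [-2.96, 2.96], [-0.89, 2.26], [0.02, 2.5], [-1.34, 4.48], [0, 2.73], [-2.66, 2.66]. Speed limits (rad/s): [2.39, 2.39, 2.79, 3.14, 3.14, 3.14].

### API

Orientations are given as a rotation vector (axis times angle).
In Python, from plant import robot gives the robot as it stands.
- The arm moves only by the tool arm_command, never from a script. Its argument "targets" is a list of rows, each an object of numbers: "x", "y", "z": the shift along the world's x, y, z in units of 500 mm (1.0 is 500 mm); "rx", "ry", "rz": the turn, a rotation vector about the world's x, y, z in units of 2 rad (1.0 is 2 rad); "claw": the closure in counts, from 0 (fully open) to 255 (shut). In form: [{"x": .., "y": .., "z": .., "rx": .., "ry": .., "rz": .., "claw": ..}, ...]. A call has 1 to 10 rows; each row is the pose to reach, as a shift and turn from the pose commanded when the call began; what a row does not reach only later rows make up. A row lasts 1/12 s, in which the tool goes at most 41.7 mm and 7.16 degrees, less where a joint would pass 70% of its speed; a pose out of reach is approached as far as the arm can. A call with a number of a shift or a turn outside -1 to 1 is refused whole. A call with a gripper value outside its range is refused whole. The fingers move at their own pace and stop on an object; "squeeze" is the grip in N (left out, the last holds). Time passes only in rows, so rows that repeat a pose let the fingers close. It gives the time, the measured TCP pose, the force, the opening and the grip force at its end, in the units of the state.
- robot.read_state(): the state, without advancing time (a new reading comes with each control period).
- robot.read_camera(name): name is "scene" or "top"; returns (picture, depth): 420x560x3 uint8, red, green, blue; 420x560 float32, m along the optical axis (not along the pixel's ray), 0 where there is no reading.
- robot.get_calibration(name): a dict with "intrinsics" (3x3 intrinsics, pixels), "dist" ([k1, k2, p1, p2, k3] as OpenCV has them; the pictures are not rectified), "origin" and "orientation" of the camera in the world. Camera axes: x right, y up, looking along -z (the intrinsics and any distortion apply to the point x, -y, -z); pixel columns grow to the right and rows downward; lengths in m; the calibration is good to about 2 mm. A picture is of the moment at which its call begins. get_calibration takes no time and is no camera call.
- robot.close_job(): hands the job in; it is judged then, once.
The state is a dict: "t": time; "q": joint angles; "dq": joint speeds; "joint_torque": joint torques, N m; "tool_pos": TCP position; "orientation": TCP orientation; "force": force on the tool from outside, world axes, zero at the start; "wrist_torque": the same for the moment, N m; "opening": finger opening in m; "gripper_force": force on a finger pad.
Only numpy, scipy, OpenCV 4.12 (cv2) and the standard library are available. Lean on these libraries where they do the work, as an engineer would, in place of code of your own. Each camera call takes 0.05 s, during which the arm holds its last target. There are 200 camera calls.

## Working session

There is one attempt and no reset: what is moved stays moved. The work goes in short steps, Python scripts to look and compute and a tool call to move; the robot and the scene stay as the last step left them, time stands still between calls to the robot, and variables do not carry over. Pictures are saved under pics/ and viewed, at most 10 in all, crops included, and the job is handed in when it is done.

Besides the shell and the picture viewer there is one more tool, called after "Request:" by a JSON object that holds its "op" and its "data". arm_command: Moves the arm, as the interface text tells. Shifts and turns lie within -1 to 1; 1 stands for 500 mm of shift or 2 rad of turn. Its arguments: {"type":"object","properties":{"targets":{"type":"array","items":{"type":"object","properties":{"x":{"type":"number","minimum":-1,"maximum":1},"y":{"type":"number","minimum":-1,"maximum":1},"z":{"type":"number","minimum":-1,"maximum":1},"rx":{"type":"number","minimum":-1,"maximum":1},"ry":{"type":"number","minimum":-1,"maximum":1},"rz":{"type":"number","minimum":-1,"maximum":1},"claw":{"type":"number"}}}},"squeeze":{"type":"number"}},"required":["targets"]}

```bash
mkdir -p pics; cat > h.py <<'E'
import numpy as np, cv2
from scipy.spatial.transform import Rotation as R
from plant import robot
def rot(c):
    o=np.array(c["orientation"],float)
    return o if o.shape==(3,3) else R.from_rotvec(o).as_matrix()
def ray(c,uv):
    p=cv2.undistortPoints(np.array(uv,float).reshape(-1,1,2),np.array(c["intrinsics"],float),np.array(c["dist"],float)).reshape(-1,2)
    return np.c_[p[:,0],-p[:,1],-np.ones(len(p))]@rot(c).T   # unit depth
def onplane(c,uv,z):
    d=ray(c,uv);o=np.array(c["origin"]);return o+d*((z-o[2])/d[:,2])[:,None]
def cloud(c,dep):
    h,w=dep.shape;v,u=np.mgrid[:h,:w]
    return (np.array(c["origin"])+ray(c,np.c_[u.ravel(),v.ravel()])*dep.reshape(-1,1)).reshape(h,w,3)
E
python3 - <<'E'
from h import *
for n in("scene","top"):
    p,d=robot.read_camera(n);c=robot.get_calibration(n);print(n,c)
    cv2.imwrite(f"pics/{n}0.png",p[:,:,::-1]);np.savez(f"{n}0.npz",p=p,d=d)
s=robot.read_state();print(s)
E
```

```text
scene {'intrinsics': array([[399.44399802,   0.        , 273.73450876],
       [  0.        , 399.44399802, 206.90107491],
       [  0.        ,   0.        ,   1.        ]]), 'dist': array([-0.02236308,  0.        ,  0.        ,  0.        ,  0.        ]), 'origin': array([0.08499334, 0.51468591, 0.99055864]), 'orientation': array([ 0.34782487, -0.78007712, -2.21345391])}
top {'intrinsics': array([[453.60604436,   0.        , 276.33654935],
       [  0.        , 453.60604436, 202.32028461],
       [  0.        ,   0.        ,   1.        ]]), 'dist': array([-0.13062857,  0.        ,  0.        ,  0.        ,  0.        ]), 'origin': array([0.31483561, 0.01866337, 1.2808822 ]), 'orientation': array([ 0.19218637, -0.17152792, -1.4438483 ])}
{'t': 0.1, 'q': array([-1.19037795e+00,  1.31070510e-01,  1.48915682e+00,  2.67166443e-05,
        1.52299418e+00, -8.53939595e-02]), 'dq': array([ 0.0014516 ,  0.0001582 , -0.00347572, -0.00125239, -0.00126082,
       -0.00131895]), 'joint_torque': array([ 1.71245971e-03, -5.61346006e+01, -4.93095231e+01,  7.70827266e-02,
        2.91964004e-02, -1.09681378e-04]), 'tool_pos': array([ 0.26932582, -0.53556774,  0.20390885]), 'orientation': array([-3.05519782e+00, -7.24724290e-01,  3.34423476e-04]), 'force': array([-0.4915524 ,  0.29978797, -0.11143662]), 'wrist_torque': array([-0.00121303, -0.03060862,  0.03241378]), 'gripper_force': 0.0, 'opening': 0.09295142319389531}
```

View pics/top0.png

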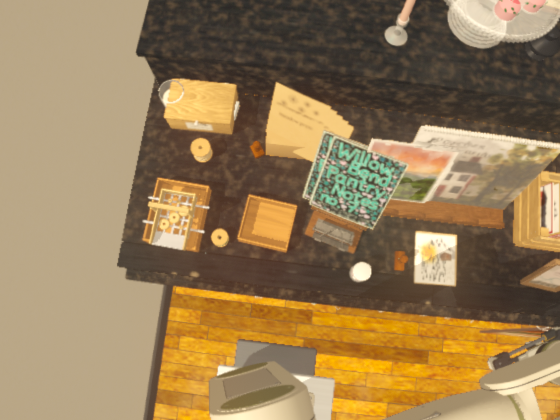

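View pics/scene0.png

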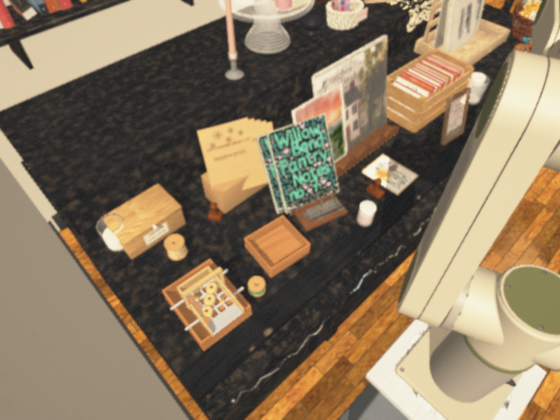

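The top view shows the tray and sieve at about (177,215), the box at (268,223) and spool_3 at (220,238). The sieve's lip faces the robot, toward the bottom of the picture.

```bash
python3 - <<'E'
from h import *
a=np.load("top0.npz");b=np.load("scene0.npz")
x=cv2.resize(a["p"][165:265,130:310],None,fx=4.4,fy=4.4,interpolation=cv2.INTER_CUBIC)
cv2.imwrite("pics/topc.png",x[:,:,::-1])
x=cv2.resize(b["p"][205:355,150:350],None,fx=4,fy=4,interpolation=cv2.INTER_CUBIC)
cv2.imwrite("pics/scenec.png",x[:,:,::-1])
for n,f in(("top",a),("scene",b)):
    c=robot.get_calibration(n);P=cloud(c,f["d"])
    if n=="top": print(P[::12,130:320:12].round(3)[14:22].tolist())
    m=(P[...,2]>.03)&(P[...,2]<.2)&(P[...,0]>.3)&(P[...,0]<.75)&(P[...,1]>-.1)
    k,l,s,ce=cv2.connectedComponentsWithStats(m.astype(np.uint8))
    for i in range(1,k):
        if s[i,4]>60:
            q=P[l==i];print(n,s[i],q.min(0).round(3),q.max(0).round(3),np.median(q,0).round(3))
    # high points : handle
    m=(P[...,2]>.125)&(P[...,2]<.16)&(P[...,0]>.35)&(P[...,0]<.6)&(P[...,1]>.1)&(P[...,1]<.5)
    q=P[m];print(n,"handle",len(q),q.mean(0),q.min(0),q.max(0))
E
```

```text
[[[0.7, 0.54, -0.098], [0.676, 0.465, 0.003], [0.681, 0.429, 0.003], [0.686, 0.394, -0.0], [0.69, 0.358, 0.001], [0.695, 0.323, -0.003], [0.698, 0.286, -0.001], [0.703, 0.251, -0.004], [0.706, 0.215, 0.002], [0.71, 0.18, 0.001], [0.715, 0.145, -0.002], [0.72, 0.109, -0.003], [0.723, 0.074, -0.001], [0.728, 0.039, -0.003], [0.732, 0.003, -0.001], [0.737, -0.032, -0.001]], [[0.664, 0.537, -0.11], [0.641, 0.46, -0.002], [0.644, 0.422, 0.003], [0.636, 0.374, 0.047], [0.652, 0.35, 0.004], [0.658, 0.316, -0.003], [0.662, 0.28, -0.001], [0.666, 0.245, -0.0], [0.669, 0.209, 0.002], [0.674, 0.174, 0.001], [0.678, 0.139, 0.001], [0.682, 0.104, 0.001], [0.686, 0.069, 0.001], [0.688, 0.034, 0.008], [0.696, -0.001, -0.003], [0.677, -0.033, 0.074]], [[0.631, 0.539, -0.139], [0.603, 0.451, 0.003], [0.597, 0.401, 0.05], [0.598, 0.363, 0.061], [0.596, 0.322, 0.09], [0.619, 0.308, 0.008], [0.623, 0.273, 0.01], [0.629, 0.239, 0.003], [0.633, 0.204, 0.001], [0.638, 0.17, -0.002], [0.642, 0.135, -0.0], [0.644, 0.099, 0.006], [0.651, 0.065, -0.003], [0.654, 0.03, 0.001], [0.657, -0.005, 0.004], [0.653, -0
[... 2681 characters left out ...]
07  0.2  ] [ 0.692 -0.059  0.107]
scene [306 194  22  27 215] [ 0.514 -0.099  0.03 ] [ 0.573 -0.051  0.118] [ 0.55  -0.076  0.045]
scene [244 215  66  57 614] [ 0.481 -0.     0.03 ] [0.627 0.152 0.05 ] [0.548 0.08  0.042]
scene [165 236  19  18 207] [0.718 0.268 0.03 ] [0.75  0.323 0.058] [0.733 0.298 0.052]
scene [ 163  258   88   88 3134] [0.444 0.24  0.03 ] [0.642 0.419 0.15 ] [0.534 0.332 0.062]
scene [ 77 276 105 144 416] [0.319 0.541 0.03 ] [0.75  0.542 0.199] [0.507 0.542 0.127]
scene [248 276  17  16 152] [0.475 0.181 0.03 ] [0.52  0.227 0.035] [0.498 0.204 0.032]
scene handle 301 [0.54063457 0.33272907 0.14426109] [0.5322075  0.27571199 0.12704125] [0.55130651 0.38521666 0.14984581]
```

View pics/topc.png

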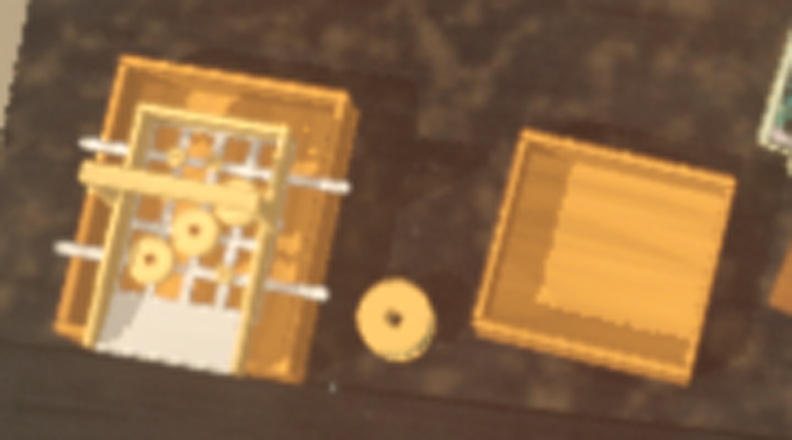

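View pics/scenec.png

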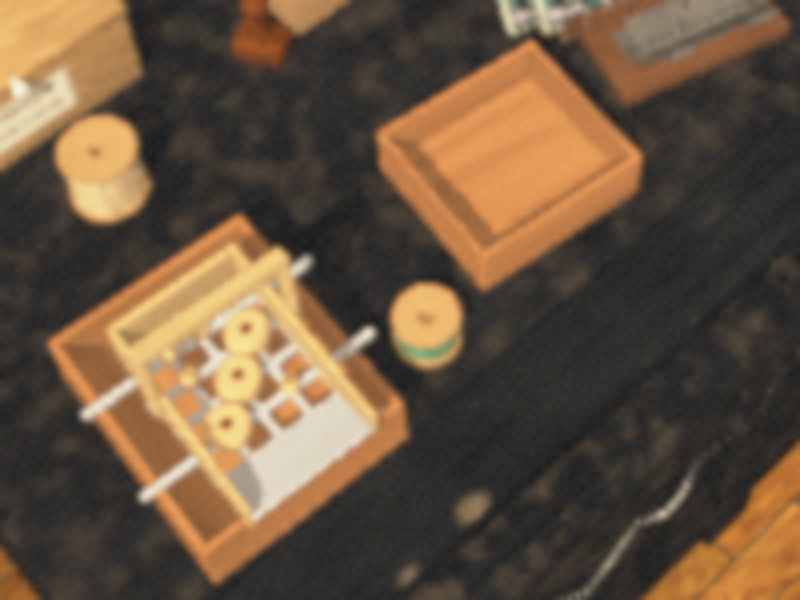

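In the top crop the tray rim corners are at (122,60), (352,95), (302,380) and (57,330). The box corners are at (522,130), (735,180), (688,383) and (475,325). The handle runs from (80,175) to (265,200), and spool_3 is at (396,318). The scene crop shows three large beads near (240,380), with small ones among them.

```bash
python3 - <<'E'
from h import *
a=np.load("top0.npz");b=np.load("scene0.npz")
ct=robot.get_calibration("top");cs=robot.get_calibration("scene")
T=lambda q:(np.array(q,float)+.5)/4.4-.5+[130,165]
S=lambda q:(np.array(q,float)+.5)/4-.5+[150,205]
def show(n,A):
    d=np.diff(np.r_[A,A[:1]],axis=0);print(n,A.round(4).tolist(),"c",A.mean(0).round(4),"len",np.linalg.norm(d[:,:2],axis=1).round(3),"ang",np.degrees(np.arctan2(d[:,1],d[:,0])).round(1))
show("tray T",onplane(ct,T([(122,58),(355,93),(302,382),(55,332)]),.05))
show("tray S",onplane(cs,S([(241,215),(408,407),(215,583),(48,343)]),.05)) 
show("box T",onplane(ct,T([(522,129),(737,180),(689,385),(473,325)]),.045))
show("box S",onplane(cs,S([(530,40),(643,155),(485,250),(377,133)]),.045))
# bar ends triangulated: top/scene
show("bars T",onplane(ct,T([(80,143),(349,187),(328,294),(56,248)]),.053))
show("bars S",onplane(cs,S([(312,260),(376,331),(142,497),(84,416)]),.053))
for n,f in(("top",a),("scene",b)):
    c=robot.get_calibration(n);P=cloud(c,f["d"])
    m=(P[...,2]>.138)&(P[...,2]<.16)&(P[...,0]>.5)&(P[...,0]<.58)&(P[...,1]>.25)&(P[...,1]<.41)
    q=P[m];(cx,cy),sz,an=cv2.minAreaRect(q[:,:2].astype(np.float32));u=np.linalg.svd(q[:,:2]-q[:,:2].mean(0))[2][0]
    print(n,cx,cy,sz,np.degrees(np.arctan2(u[1],u[0])),np.median(q[:,2]))
# handle bar ends two-view triangulate
def tri(pt,ps):
    o1,o2=np.array(ct["origin"]),np.array(cs["origin"]);d1,d2=ray(ct,[pt])[0],ray(cs,[ps])[0]
    s=np.linalg.lstsq(np.c_[d1,-d2],o2-o1,rcond=None)[0];p,q=o1+d1*s[0],o2+d2*s[1];return ((p+q)/2).round(4),np.linalg.norm(p-q).round(4)
print(tri(T((82,176)),S((110,330))),tri(T((268,202)),S((285,256))))
E
```

```text
tray T [[0.6393, 0.3989, 0.05], [0.6339, 0.2439, 0.05], [0.4458, 0.2485, 0.05], [0.4572, 0.4093, 0.05]] c [0.544  0.3252 0.05  ] len [0.155 0.188 0.161 0.182] ang [-92.  178.6  85.9  -3.3]
tray S [[0.6333, 0.2521, 0.05], [0.4479, 0.2611, 0.05], [0.4415, 0.4173, 0.05], [0.6416, 0.4031, 0.05]] c [0.5411 0.3334 0.05  ] len [0.186 0.156 0.201 0.151] ang [177.2  92.3  -4.1 -93.2]
box T [[0.6243, 0.1346, 0.045], [0.6074, -0.0056, 0.045], [0.4738, 0.0097, 0.045], [0.495, 0.1482, 0.045]] c [0.5501 0.0717 0.045 ] len [0.141 0.134 0.14  0.13 ] ang [-96.9 173.5  81.3  -6. ]
box S [[0.6101, -0.0006, 0.045], [0.4806, 0.0125, 0.045], [0.5005, 0.1465, 0.045], [0.6242, 0.1377, 0.045]] c [0.5538 0.074  0.045 ] len [0.13  0.136 0.124 0.139] ang [174.2  81.6  -4.1 -95.8]
bars T [[0.5793, 0.4148, 0.053], [0.5716, 0.2377, 0.053], [0.5021, 0.2403, 0.053], [0.5099, 0.4176, 0.053]] c [0.5408 0.3276 0.053 ] len [0.177 0.07  0.177 0.07 ] ang [-92.5 177.8  87.5  -2.3]
bars S [[0.5707, 0.2395, 0.053], [0.501, 0.2423, 0.053], [0.5129, 0.4187, 0.053], [0.5813, 0.4149, 0.053]] c [0.5415 0.3288 0.053 ] len [0.07  0.177 0.069 0.176] ang [177.7  86.2  -3.2 -93.5]
top 0.5398828983306885 0.3266282379627228 (0.10905573517084122, 0.013216453604400158) -93.00508676364291 0.14530656049020707
scene 0.5417643189430237 0.330278605222702 (0.10908670723438263, 0.01583087630569935) 86.9308223690297 0.1461062535354164
(array([0.5443, 0.3806, 0.1678]), np.float64(0.0221)) (array([0.5423, 0.2717, 0.1304]), np.float64(0.004))
```

The sieve centre is at about (0.541, 0.3285) with yaw −2.7°, and the handle centre is at z ≈ 0.140. The box centre is at (0.552, 0.073) with yaw about −6.5°. Next I move over.

Request:
{"op": "arm_command", "data": {"targets": [{"x":0.025,"y":0.079,"z":0,"rz":0.05,"claw":0},{"x":0.05,"y":0.158,"rz":0.1,"claw":0},{"x":0.075,"y":0.237,"rz":0.16,"claw":0},{"x":0.1,"y":0.316,"rz":0.22,"claw":0},{"x":0.125,"y":0.395,"rz":0.28,"claw":0},{"x":0.15,"y":0.474,"rz":0.34,"claw":0},{"x":0.175,"y":0.553,"rz":0.4,"claw":0},{"x":0.2,"y":0.632,"rz":0.45,"claw":0},{"x":0.225,"y":0.711,"rz":0.5,"claw":0},{"x":0.25,"y":0.79,"rz":0.529,"claw":0}]}}

```text
schema error: expected keys x, y, z, rx, ry, rz, claw
```

Request:
{"op": "arm_command", "data": {"targets": [{"x":0.025,"y":0.079,"z":0,"rx":0,"ry":0,"rz":0.05,"claw":0},{"x":0.05,"y":0.158,"z":0,"rx":0,"ry":0,"rz":0.1,"claw":0},{"x":0.075,"y":0.237,"z":0,"rx":0,"ry":0,"rz":0.16,"claw":0},{"x":0.1,"y":0.316,"z":0,"rx":0,"ry":0,"rz":0.22,"claw":0},{"x":0.125,"y":0.395,"z":0,"rx":0,"ry":0,"rz":0.28,"claw":0},{"x":0.15,"y":0.474,"z":0,"rx":0,"ry":0,"rz":0.34,"claw":0},{"x":0.175,"y":0.553,"z":0,"rx":0,"ry":0,"rz":0.4,"claw":0},{"x":0.2,"y":0.632,"z":0,"rx":0,"ry":0,"rz":0.45,"claw":0},{"x":0.225,"y":0.711,"z":0,"rx":0,"ry":0,"rz":0.5,"claw":0},{"x":0.25,"y":0.79,"z":0,"rx":0,"ry":0,"rz":0.529,"claw":0}], "squeeze": 50}}

```text
t: 0.93
tool_pos: [0.3944, -0.1391, 0.2047]
orientation: [2.267, 2.174, 0.0]
force: [0.9, -0.3, 0.2]
opening: 0.0929
gripper_force: 0.0
```

Request:
{"op": "arm_command", "data": {"targets": [{"x":0.02,"y":0.075,"z":0,"rx":0,"ry":0,"rz":0,"claw":0},{"x":0.044,"y":0.15,"z":0,"rx":0,"ry":0,"rz":0,"claw":0},{"x":0.068,"y":0.228,"z":0,"rx":0,"ry":0,"rz":0,"claw":0},{"x":0.093,"y":0.306,"z":0,"rx":0,"ry":0,"rz":0,"claw":0},{"x":0.118,"y":0.384,"z":0,"rx":0,"ry":0,"rz":0,"claw":0},{"x":0.143,"y":0.462,"z":0,"rx":0,"ry":0,"rz":0,"claw":0},{"x":0.168,"y":0.54,"z":0,"rx":0,"ry":0,"rz":0,"claw":0},{"x":0.193,"y":0.618,"z":0,"rx":0,"ry":0,"rz":0,"claw":0},{"x":0.218,"y":0.696,"z":0,"rx":0,"ry":0,"rz":0,"claw":0},{"x":0.243,"y":0.774,"z":0,"rx":0,"ry":0,"rz":0,"claw":0}]}}

```text
t: 1.77
tool_pos: [0.5159, 0.2481, 0.2043]
orientation: [-2.272, -2.169, 0.001]
force: [-0.1, -0.5, 0.9]
opening: 0.0932
gripper_force: 0.0
```

Request:
{"op": "arm_command", "data": {"targets": [{"x":0.025,"y":0.08,"z":0,"rx":0,"ry":0,"rz":-0.003,"claw":0},{"x":0.045,"y":0.14,"z":0,"rx":0,"ry":0,"rz":-0.003,"claw":0},{"x":0.051,"y":0.165,"z":0,"rx":0,"ry":0,"rz":-0.003,"claw":0},{"x":0.051,"y":0.165,"z":-0.02,"rx":0,"ry":0,"rz":-0.003,"claw":0},{"x":0.051,"y":0.165,"z":-0.02,"rx":0,"ry":0,"rz":-0.003,"claw":0}]}}

```text
t: 2.18
tool_pos: [0.5402, 0.3282, 0.1917]
orientation: [-2.277, -2.163, 0.006]
force: [-0.5, -0.6, -1.1]
opening: 0.0931
gripper_force: 0.0
```

Request:
{"op": "arm_command", "data": {"targets": [{"x":0,"y":0,"z":-0.05,"rx":0,"ry":0,"rz":0,"claw":0},{"x":0,"y":0,"z":-0.09,"rx":0,"ry":0,"rz":0,"claw":0},{"x":0,"y":0,"z":-0.116,"rx":0,"ry":0,"rz":0,"claw":0},{"x":0,"y":0,"z":-0.116,"rx":0,"ry":0,"rz":0,"claw":150},{"x":0,"y":0,"z":-0.116,"rx":0,"ry":0,"rz":0,"claw":180},{"x":0,"y":0,"z":-0.116,"rx":0,"ry":0,"rz":0,"claw":255},{"x":0,"y":0,"z":-0.116,"rx":0,"ry":0,"rz":0,"claw":255},{"x":0,"y":0,"z":-0.116,"rx":0,"ry":0,"rz":0,"claw":255},{"x":0,"y":0,"z":-0.116,"rx":0,"ry":0,"rz":0,"claw":255},{"x":0,"y":0,"z":-0.116,"rx":0,"ry":0,"rz":0,"claw":255}], "squeeze": 50}}

```text
t: 3.02
tool_pos: [0.5418, 0.3286, 0.1376]
orientation: [2.279, 2.162, 0.002]
force: [0.1, 0.6, 0.3]
opening: 0.0509
gripper_force: 0.0
```

Request:
{"op": "arm_command", "data": {"targets": [{"x":0,"y":0,"z":0,"rx":0,"ry":0,"rz":0,"claw":255},{"x":0,"y":0,"z":0,"rx":0,"ry":0,"rz":0,"claw":255},{"x":0,"y":0,"z":0,"rx":0,"ry":0,"rz":0,"claw":255},{"x":0,"y":0,"z":0,"rx":0,"ry":0,"rz":0,"claw":255},{"x":0,"y":0,"z":0,"rx":0,"ry":0,"rz":0,"claw":255},{"x":0,"y":0,"z":0,"rx":0,"ry":0,"rz":0,"claw":255},{"x":0,"y":0,"z":0,"rx":0,"ry":0,"rz":0,"claw":255},{"x":0,"y":0,"z":0,"rx":0,"ry":0,"rz":0,"claw":255},{"x":0,"y":0,"z":0,"rx":0,"ry":0,"rz":0,"claw":255},{"x":0,"y":0,"z":0,"rx":0,"ry":0,"rz":0,"claw":255}]}}

```text
t: 3.85
tool_pos: [0.5415, 0.3284, 0.1368]
orientation: [-2.28, -2.162, -0.0]
force: [-0.0, -0.0, -0.0]
opening: 0.0005
gripper_force: 0.0
```

```bash
python3 - <<'E'
from h import *
p,d=robot.read_camera("scene");np.savez("scene1.npz",p=p,d=d)
q,e=robot.read_camera("top");np.savez("top1.npz",p=q,d=e)
x=cv2.resize(p[195:355,110:310],None,fx=2.9,fy=2.9,interpolation=cv2.INTER_CUBIC)[:,:400*2]
y=cv2.resize(q[165:265,130:210],None,fx=2.9,fy=2.9,interpolation=cv2.INTER_CUBIC)
o=np.zeros((max(x.shape[0],y.shape[0]),x.shape[1]+y.shape[1],3),np.uint8);o[:x.shape[0],:x.shape[1]]=x;o[:y.shape[0],x.shape[1]:]=y
print(o.shape);cv2.imwrite("pics/s1.png",o[:,:,::-1]);s=robot.read_state();print(s["opening"],s["gripper_force"],s["tool_pos"],s["q"])
E
```

```text
(464, 812, 3)
0.0008567122441979194 0.0 [0.54149887 0.32839293 0.13681783] [ 4.64220220e-01  2.57949583e-01  1.46899733e+00 -9.12233386e-06
  1.41470050e+00  5.17221555e-01]
```

View pics/s1.png

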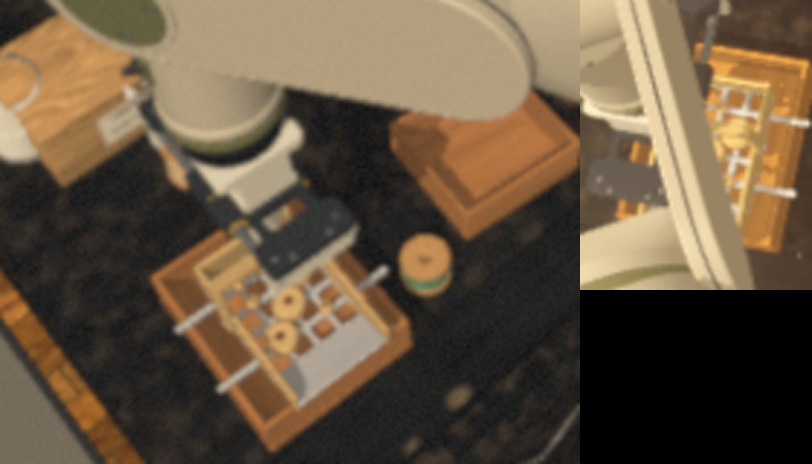

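The gripper closed on nothing. In the scene crop its body sits around (310,235). I'll project the TCP into that picture and check it against depth.

```bash
python3 - <<'E'
from h import *
def proj(c,X):
    M=rot(c);x=(np.atleast_2d(X)-np.array(c["origin"]))@M;x=x*[1,-1,-1]
    return cv2.projectPoints(x,np.zeros(3),np.zeros(3),np.array(c["intrinsics"]),np.array(c["dist"]))[0].reshape(-1,2)
c=robot.get_calibration("scene");f=np.load("scene1.npz");P=cloud(c,f["d"])
t=robot.read_state()["tool_pos"]
for dz in(-.014,0,.04,.065,.1): u=proj(c,t+[0,0,dz])[0];print(dz,u,(u-[110,195])*2.9,P[int(u[1]),int(u[0])].round(3))
for n in("scene","top"):
    c=robot.get_calibration(n);P=cloud(c,np.load(n+"1.npz")["d"])
    for lo,hi in((.085,.12),(.12,.135),(.135,.15),(.15,.17),(.17,.2),(.2,.22)):
        m=(P[...,2]>lo)&(P[...,2]<hi)&(P[...,0]>.42)&(P[...,0]<.66)&(P[...,1]>.22)&(P[...,1]<.43)
        q=P[m];print(n,lo,len(q),q.min(0).round(3) if len(q) else "",q.max(0).round(3) if len(q) else "",q.mean(0).round(3) if len(q) else "")
E
```

```text
-0.014 [203.78596646 284.68940221] [271.97930274 260.09926642] [0.463 0.362 0.277]
0 [202.94804008 281.89922865] [269.54931622 252.0077631 ] [0.469 0.359 0.278]
0.04 [200.44575505 273.56254661] [262.29268963 227.83138516] [0.487 0.351 0.278]
0.065 [198.79497947 268.05913712] [257.50544046 211.87149764] [0.498 0.348 0.28 ]
0.1 [196.36188788 259.94233676] [250.44947486 188.33277661] [0.504 0.344 0.303]
scene 0.085 143 [0.45  0.28  0.085] [0.604 0.385 0.12 ] [0.54 0.35 0.09]
scene 0.12 9 [0.538 0.368 0.123] [0.546 0.385 0.134] [0.541 0.381 0.13 ]
scene 0.135 116 [0.537 0.343 0.136] [0.551 0.385 0.15 ] [0.543 0.365 0.145]
scene 0.15 0   
scene 0.17 12 [0.525 0.323 0.176] [0.548 0.34  0.199] [0.535 0.336 0.188]
scene 0.2 11 [0.524 0.323 0.202] [0.526 0.331 0.213] [0.525 0.327 0.207]
top 0.085 82 [0.465 0.272 0.085] [0.6   0.376 0.118] [0.545 0.29  0.09 ]
top 0.12 6 [0.531 0.273 0.122] [0.541 0.276 0.135] [0.535 0.274 0.128]
top 0.135 71 [0.531 0.273 0.135] [0.544 0.309 0.15 ] [0.537 0.29  0.145]
top 0.15 2 [0.533 0.285 0.15 ] [0.541 0.289 0.151] [0.537 0.287 0.151]
top 0.17 0   
top 0.2 0
```

```bash
python3 - <<'E'
from h import *
f=np.load("scene1.npz");c=robot.get_calibration("scene")
cv2.imwrite("pics/s1z.png",cv2.resize(f["p"][248:308,170:250],None,fx=9,fy=9,interpolation=cv2.INTER_CUBIC)[:,:,::-1])
P=cloud(c,f["d"])
for v in range(258,294,2): print(v," ".join("%d/%d/%d"%tuple(P[v,u]*1000) for u in range(186,222,4)))
E
```

```text
258 506/361/323 504/355/318 502/347/312 504/339/300 501/331/295 501/323/286 500/315/278 509/301/252 647/219/0
260 505/363/318 520/350/286 504/348/302 503/340/296 502/332/288 503/323/276 497/317/277 490/312/280 642/224/0
262 537/353/261 516/353/286 504/349/297 502/342/290 503/333/280 498/327/278 496/319/272 485/315/280 635/228/1
264 534/356/259 517/354/278 501/351/294 504/342/281 499/336/279 495/329/276 630/257/28 486/316/273 476/312/280
266 530/358/259 525/352/259 503/352/285 502/344/277 497/338/276 496/330/268 630/258/20 606/258/50 475/314/276
268 526/361/260 521/355/258 503/353/278 497/347/279 497/339/271 596/287/85 590/278/83 476/323/278 470/317/277
270 524/363/257 517/358/259 503/354/271 494/350/279 514/333/232 596/288/76 478/332/278 472/326/278 467/320/277
272 519/366/257 514/360/256 514/352/247 490/353/278 525/330/207 597/289/65 474/335/277 468/329/278 463/323/276
274 525/366/241 513/362/252 507/356/253 487/355/277 482/349/277 474/344/280 469/338/279 465/331/276 458/326/279
276 634/331/47 517/362/238 503/359/253 533/339/189 476/353/280 471/347/279 466/340/278 461/334/277 455/32
[... 176 characters left out ...]
 465/352/277 459/346/279 454/340/278 448/334/278
282 598/348/84 598/339/72 598/328/60 472/366/279 466/360/279 461/355/279 457/348/276 450/343/278 448/335/271
284 600/349/72 598/340/63 546/349/146 468/369/278 463/363/277 458/357/276 451/352/279 449/344/272 456/332/247
286 599/352/66 547/359/148 541/352/148 536/345/144 461/365/275 454/360/277 450/354/276 452/344/260 456/334/241
288 601/353/53 544/362/146 539/355/144 576/331/61 457/368/275 449/363/281 449/355/269 457/343/242 567/281/6
290 545/372/147 541/364/144 537/357/138 574/334/56 456/369/270 450/364/272 458/352/245 540/306/68 562/285/7
292 541/375/146 538/367/140 577/345/55 595/328/7 460/369/256 451/365/263 458/353/237 538/309/63 558/288/6
```

View pics/s1z.png

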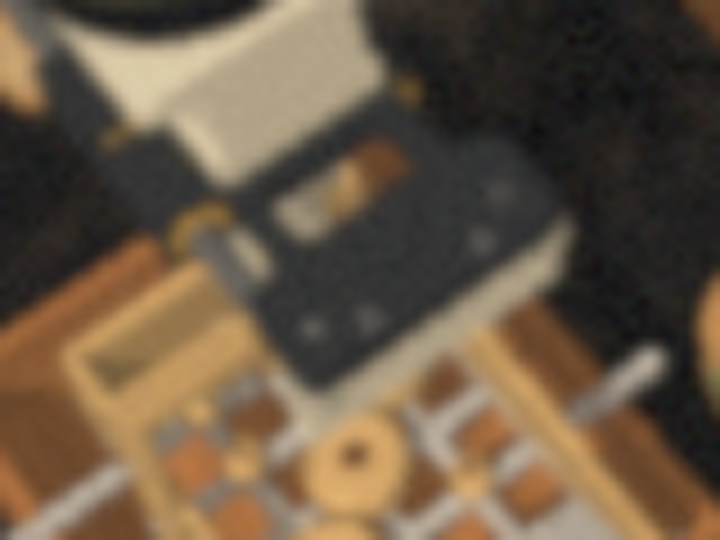

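Request:
{"op": "arm_command", "data": {"targets": [{"x":0,"y":0,"z":0.005,"rx":0,"ry":0,"rz":0,"claw":255},{"x":0,"y":0,"z":0.01,"rx":0,"ry":0,"rz":0,"claw":255},{"x":0,"y":0,"z":0.02,"rx":0,"ry":0,"rz":0,"claw":255},{"x":0,"y":0,"z":0.03,"rx":0,"ry":0,"rz":0,"claw":255},{"x":0,"y":0,"z":0.03,"rx":0,"ry":0,"rz":0,"claw":255},{"x":0,"y":0,"z":0.03,"rx":0,"ry":0,"rz":0,"claw":255}]}}

```text
t: 4.45
tool_pos: [0.542, 0.3287, 0.1528]
orientation: [2.279, 2.162, 0.002]
force: [0.1, 0.3, 0.3]
opening: 0.0002
gripper_force: 0.0
```

```bash
python3 - <<'E'
from h import *
s=robot.read_state();print(s)
for n in("scene","top"):
    p,d=robot.read_camera(n);c=robot.get_calibration(n);P=cloud(c,d);np.savez(n+"2.npz",p=p,d=d)
    m=(P[...,2]>.125)&(P[...,2]<.172)&(P[...,0]>.5)&(P[...,0]<.58)&(P[...,1]>.26)&(P[...,1]<.4)
    q=P[m];print(n,len(q),q.min(0).round(3),q.max(0).round(3),np.median(q,0).round(3))
E
```

```text
{'t': 4.45, 'q': array([4.64280780e-01, 2.46996406e-01, 1.45223721e+00, 1.57172503e-05,
       1.44084881e+00, 5.17256642e-01]), 'dq': array([ 1.17630486e-03,  6.08367982e-03,  1.44862434e-02, -2.05993705e-04,
       -5.11874845e-03,  6.78043999e-05]), 'joint_torque': array([ 5.32633887e-03, -6.15615892e+01, -4.88264680e+01,  7.64253340e-02,
        3.28529358e-02,  6.60882233e-05]), 'tool_pos': array([0.54197753, 0.32868616, 0.15276713]), 'orientation': array([2.27919094e+00, 2.16153332e+00, 2.27684383e-03]), 'force': array([0.07543373, 0.25559353, 0.25217928]), 'wrist_torque': array([ 0.00709517, -0.1192757 , -0.02836158]), 'gripper_force': 0.0, 'opening': 0.0002326135974577072}
scene 127 [0.537 0.341 0.127] [0.551 0.385 0.151] [0.541 0.366 0.145]
top 84 [0.531 0.272 0.127] [0.545 0.312 0.152] [0.537 0.29  0.145]
```

The gripper closed above the bar, so the fingertip height must be off. I'll raise and tilt the tool to measure where the fingertips really are.

Request:
{"op": "arm_command", "data": {"targets": [{"x":0,"y":0,"z":0.07,"rx":0,"ry":0,"rz":0,"claw":150},{"x":0,"y":0,"z":0.14,"rx":0,"ry":0.05,"rz":0,"claw":150},{"x":0,"y":0,"z":0.2,"rx":0,"ry":0.1,"rz":0,"claw":150},{"x":0,"y":0,"z":0.25,"rx":0,"ry":0.15,"rz":0,"claw":150},{"x":0,"y":0,"z":0.28,"rx":0,"ry":0.2,"rz":0,"claw":150},{"x":0,"y":0,"z":0.3,"rx":0,"ry":0.25,"rz":0,"claw":150},{"x":0,"y":0,"z":0.3,"rx":0,"ry":0.3,"rz":0,"claw":150},{"x":0,"y":0,"z":0.3,"rx":0,"ry":0.3,"rz":0,"claw":150},{"x":0,"y":0,"z":0.3,"rx":0,"ry":0.3,"rz":0,"claw":150}]}}

```text
t: 5.3
tool_pos: [0.5421, 0.3278, 0.2946]
orientation: [-1.933, -1.828, 0.609]
force: [0.2, -0.2, -0.3]
opening: 0.0381
gripper_force: 0.0
```

```bash
cat >> h.py <<'E'
def proj(c,X):
    x=(np.atleast_2d(X)-np.array(c["origin"]))@rot(c)*[1,-1,-1]
    return cv2.projectPoints(x,np.zeros(3),np.zeros(3),np.array(c["intrinsics"],float),np.array(c["dist"],float))[0].reshape(-1,2)
E
python3 - <<'E'
from h import *
s=robot.read_state();t=s["tool_pos"];M=R.from_rotvec(s["orientation"]).as_matrix();print(s["t"],t,s["orientation"],s["opening"]);print(M.round(3))
ims=[]
for n in("scene","top"):
    p,d=robot.read_camera(n);c=robot.get_calibration(n);P=cloud(c,d);np.savez(n+"3.npz",p=p,d=d)
    u=proj(c,t)[0].astype(int);print(n,u)
    L=(P-t)@M   # tool coordinates
    m=(np.abs(L[...,0])<.02)&(np.abs(L[...,1])<.06)&(L[...,2]>-.09)&(L[...,2]<.06)
    q=L[m];print(n,len(q));
    for lo in np.arange(-.09,.06,.01):
        k=q[(q[:,2]>=lo)&(q[:,2]<lo+.01)]
        if len(k):print(round(lo,3),len(k),k[:,:2].min(0).round(3),k[:,:2].max(0).round(3))
    w=p[u[1]-45:u[1]+45,u[0]-45:u[0]+45].copy();w=cv2.resize(w,(400,400),interpolation=cv2.INTER_CUBIC)
    for dz,col in((.014,(255,0,0)),(0,(0,255,0)),(-.07,(0,0,255))):
        a=(proj(c,t+M[:,2]*dz)[0]-u+45)*400/90;cv2.circle(w,tuple(a.astype(int).tolist()),3,col,-1)
    ims.append(w)
cv2.imwrite("pics/s3.png",np.hstack(ims)[:,:,::-1])
E
```

```text
5.3 [0.54211162 0.32783833 0.29464902] [-1.93256896 -1.82782485  0.608555  ] 0.038148530916639174
[[ 0.045  0.819 -0.571]
 [ 0.998 -0.056 -0.002]
 [-0.034 -0.57  -0.821]]
scene [192 245]
scene 436
-0.09 24 [-0.007 -0.039] [ 0.01  -0.031]
-0.08 53 [-0.008 -0.039] [ 0.01 -0.02]
-0.07 66 [-0.007 -0.038] [0.011 0.035]
-0.06 76 [-0.008 -0.039] [0.011 0.035]
-0.05 67 [-0.007 -0.038] [0.011 0.031]
-0.04 66 [-0.008 -0.037] [0.011 0.03 ]
-0.03 64 [-0.008 -0.036] [0.011 0.032]
-0.02 20 [-0.007 -0.028] [0.01  0.022]
top [152 191]
top 0
```

View pics/s3.png

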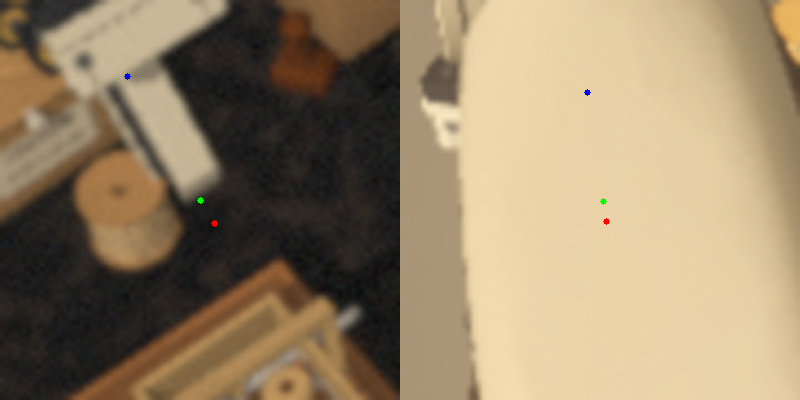

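The scene crop shows the fingers ending about 31 mm short of the projected TCP tip (red dot), while lateral agreement is within 2 mm. The real grasp point is therefore about 36 mm behind the reported TCP along the tool axis, so the handle grasp needs TCP z ≈ 0.104.

Request:
{"op": "arm_command", "data": {"targets": [{"x":0,"y":0,"z":-0.03,"rx":0,"ry":-0.06,"rz":0,"claw":150},{"x":0,"y":0,"z":-0.08,"rx":0,"ry":-0.12,"rz":0,"claw":150},{"x":0,"y":0,"z":-0.13,"rx":0,"ry":-0.18,"rz":0,"claw":150},{"x":0,"y":0,"z":-0.18,"rx":0,"ry":-0.24,"rz":0,"claw":150},{"x":0,"y":0,"z":-0.22,"rx":0,"ry":-0.3,"rz":0,"claw":150},{"x":0,"y":0,"z":-0.25,"rx":0,"ry":-0.3,"rz":0,"claw":150},{"x":0,"y":0,"z":-0.25,"rx":0,"ry":-0.3,"rz":0,"claw":150},{"x":0,"y":0,"z":-0.25,"rx":0,"ry":-0.3,"rz":0,"claw":150}]}}

```text
t: 6.07
tool_pos: [0.5392, 0.3288, 0.1804]
orientation: [2.276, 2.165, 0.005]
force: [0.4, 0.2, 0.9]
opening: 0.0386
gripper_force: 0.0
```

Request:
{"op": "arm_command", "data": {"targets": [{"x":0.002,"y":0,"z":-0.06,"rx":0,"ry":0,"rz":0,"claw":150},{"x":0.002,"y":0,"z":-0.11,"rx":0,"ry":0,"rz":0,"claw":150},{"x":0.002,"y":0,"z":-0.146,"rx":0,"ry":0,"rz":0,"claw":150},{"x":0.002,"y":0,"z":-0.146,"rx":0,"ry":0,"rz":0,"claw":150},{"x":0.002,"y":0,"z":-0.146,"rx":0,"ry":0,"rz":0,"claw":200},{"x":0.002,"y":0,"z":-0.146,"rx":0,"ry":0,"rz":0,"claw":255},{"x":0.002,"y":0,"z":-0.146,"rx":0,"ry":0,"rz":0,"claw":255},{"x":0.002,"y":0,"z":-0.146,"rx":0,"ry":0,"rz":0,"claw":255},{"x":0.002,"y":0,"z":-0.146,"rx":0,"ry":0,"rz":0,"claw":255},{"x":0.002,"y":0,"z":-0.146,"rx":0,"ry":0,"rz":0,"claw":255}], "squeeze": 50}}

```text
t: 6.9
tool_pos: [0.543, 0.329, 0.1054]
orientation: [2.279, 2.162, 0.003]
force: [-2.3, -1.1, 6.1]
opening: 0.0117
gripper_force: 50.0
```

Request:
{"op": "arm_command", "data": {"targets": [{"x":0,"y":0,"z":0.015,"rx":0,"ry":0.02,"rz":0,"claw":255},{"x":0,"y":0,"z":0.03,"rx":0,"ry":0.05,"rz":0,"claw":255},{"x":0,"y":0.024,"z":0.03,"rx":0,"ry":0.05,"rz":0,"claw":255},{"x":0,"y":-0.024,"z":0.03,"rx":0,"ry":0.05,"rz":0,"claw":255},{"x":0,"y":0.024,"z":0.03,"rx":0,"ry":0.05,"rz":0,"claw":255},{"x":0,"y":-0.024,"z":0.03,"rx":0,"ry":0.05,"rz":0,"claw":255},{"x":0,"y":0.024,"z":0.03,"rx":0,"ry":0.05,"rz":0,"claw":255},{"x":0,"y":-0.024,"z":0.03,"rx":0,"ry":0.05,"rz":0,"claw":255},{"x":0,"y":0,"z":0.03,"rx":0,"ry":0.05,"rz":0,"claw":255},{"x":0,"y":0,"z":0.03,"rx":0,"ry":0.05,"rz":0,"claw":255}], "squeeze": 60}}

```text
t: 7.73
tool_pos: [0.542, 0.3296, 0.118]
orientation: [-2.228, -2.113, 0.111]
force: [0.4, 0.2, -1.4]
opening: 0.0113
gripper_force: 60.0
```

Request:
{"op": "arm_command", "data": {"targets": [{"x":0.016,"y":0,"z":0,"rx":0,"ry":0,"rz":0,"claw":255},{"x":-0.016,"y":0,"z":0,"rx":0,"ry":0,"rz":0,"claw":255},{"x":0.016,"y":0,"z":0,"rx":0,"ry":0,"rz":0,"claw":255},{"x":-0.016,"y":0,"z":0,"rx":0,"ry":0,"rz":0,"claw":255},{"x":0.016,"y":0,"z":0,"rx":0,"ry":0,"rz":0,"claw":255},{"x":-0.016,"y":0,"z":0,"rx":0,"ry":0,"rz":0,"claw":255},{"x":0,"y":0.03,"z":0,"rx":0,"ry":0,"rz":0,"claw":255},{"x":0,"y":-0.03,"z":0,"rx":0,"ry":0,"rz":0,"claw":255},{"x":0,"y":0,"z":0,"rx":0,"ry":0,"rz":0,"claw":255},{"x":0,"y":0,"z":0,"rx":0,"ry":0,"rz":0,"claw":255}]}}

```text
t: 8.57
tool_pos: [0.5427, 0.3291, 0.1181]
orientation: [-2.228, -2.112, 0.111]
force: [0.4, 1.2, -1.2]
opening: 0.0113
gripper_force: 60.0
```

```bash
cat > look.py <<'E'
import sys
from h import *
k=sys.argv[1]
p,d=robot.read_camera("scene");q,e=robot.read_camera("top")
np.savez("L%s.npz"%k,p=p,d=d,q=q,e=e)
x=cv2.resize(p[245:345,155:260],(500,476),interpolation=cv2.INTER_CUBIC)
y=cv2.resize(q[160:265,135:205],(300,450),interpolation=cv2.INTER_CUBIC)
o=np.zeros((476,800,3),np.uint8);o[:,:500]=x;o[:450,500:]=y
cv2.imwrite("pics/L%s.png"%k,o[:,:,::-1])
# beads: warm round blobs at sieve floor height / tray floor
c=robot.get_calibration("scene");P=cloud(c,d)
s=robot.read_state();print(s["t"],s["tool_pos"],s["orientation"],s["opening"],s["gripper_force"])
E
python3 look.py 1
```

```text
8.6667 [0.54307194 0.32887979 0.11913522] [-2.22787926 -2.11411912  0.10996065] 0.011705749209883298 59.99929189682007
```

View pics/L1.png

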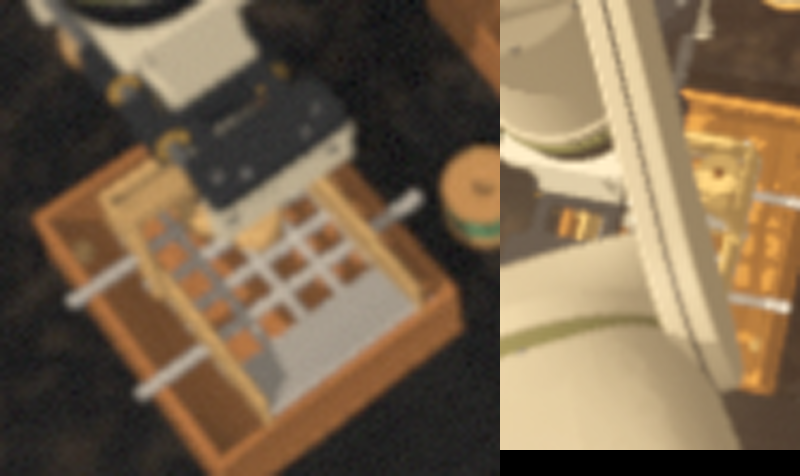

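Request:
{"op": "arm_command", "data": {"targets": [{"x":0,"y":0.03,"z":0.01,"rx":0.05,"ry":0,"rz":0,"claw":255},{"x":0,"y":-0.03,"z":0.01,"rx":0,"ry":0,"rz":0,"claw":255},{"x":0,"y":0.03,"z":0.01,"rx":-0.05,"ry":0,"rz":0,"claw":255},{"x":0,"y":-0.03,"z":0.01,"rx":0,"ry":0,"rz":0,"claw":255},{"x":0.02,"y":0.02,"z":0.01,"rx":0.05,"ry":-0.03,"rz":0,"claw":255},{"x":-0.01,"y":-0.02,"z":0.01,"rx":0,"ry":-0.05,"rz":0,"claw":255},{"x":0.02,"y":0.02,"z":0.01,"rx":-0.05,"ry":-0.05,"rz":0,"claw":255},{"x":-0.01,"y":-0.02,"z":0.01,"rx":0,"ry":-0.04,"rz":0,"claw":255},{"x":0,"y":0.03,"z":0.01,"rx":0,"ry":-0.02,"rz":0,"claw":255},{"x":0,"y":-0.03,"z":0.01,"rx":0,"ry":0,"rz":0,"claw":255}]}}

```text
t: 9.5
tool_pos: [0.5322, 0.3192, 0.1125]
orientation: [-2.209, -2.114, 0.137]
force: [0.8, 6.2, 0.2]
opening: 0.0111
gripper_force: 60.0
```

Request:
{"op": "arm_command", "data": {"targets": [{"x":0,"y":0.06,"z":0,"rx":0,"ry":0,"rz":0.04,"claw":255},{"x":0,"y":0,"z":0,"rx":0,"ry":0,"rz":-0.04,"claw":255},{"x":0,"y":0.06,"z":0,"rx":0,"ry":0,"rz":0.04,"claw":255},{"x":0,"y":0,"z":0,"rx":0,"ry":0,"rz":-0.04,"claw":255},{"x":0.02,"y":0.03,"z":0,"rx":0,"ry":0.03,"rz":0.04,"claw":255},{"x":-0.02,"y":0.03,"z":0,"rx":0,"ry":0,"rz":-0.04,"claw":255},{"x":0.02,"y":0.03,"z":0,"rx":0,"ry":0.03,"rz":0.04,"claw":255},{"x":-0.02,"y":0.03,"z":0,"rx":0,"ry":0,"rz":-0.04,"claw":255},{"x":0,"y":0.03,"z":0,"rx":0,"ry":0,"rz":0,"claw":255},{"x":0,"y":0.03,"z":0,"rx":0,"ry":0,"rz":0,"claw":255}]}}

```text
t: 10.33
tool_pos: [0.5399, 0.3269, 0.1171]
orientation: [-2.224, -2.113, 0.127]
force: [1.3, 0.5, -0.3]
opening: 0.0117
gripper_force: 60.0
```

Request:
{"op": "arm_command", "data": {"targets": [{"x":0,"y":0,"z":0.03,"rx":0,"ry":0,"rz":0,"claw":255},{"x":0,"y":0,"z":0.08,"rx":0,"ry":0.01,"rz":0,"claw":255},{"x":0,"y":0,"z":0.13,"rx":0,"ry":0.02,"rz":0,"claw":255},{"x":0,"y":-0.015,"z":0.16,"rx":0,"ry":0.02,"rz":0,"claw":255},{"x":0,"y":-0.045,"z":0.16,"rx":0,"ry":0.02,"rz":0,"claw":255},{"x":0.01,"y":-0.09,"z":0.16,"rx":0,"ry":0.02,"rz":0,"claw":255},{"x":0.02,"y":-0.145,"z":0.16,"rx":0,"ry":0.02,"rz":0,"claw":255},{"x":0.03,"y":-0.205,"z":0.16,"rx":0,"ry":0.02,"rz":-0.005,"claw":255},{"x":0.035,"y":-0.265,"z":0.16,"rx":0,"ry":0.02,"rz":-0.01,"claw":255},{"x":0.04,"y":-0.325,"z":0.16,"rx":0,"ry":0.02,"rz":-0.015,"claw":255}]}}

```text
t: 11.17
tool_pos: [0.5625, 0.1633, 0.2041]
orientation: [-2.239, -2.059, 0.151]
force: [-0.4, -1.0, -2.6]
opening: 0.0114
gripper_force: 60.0
```

Request:
{"op": "arm_command", "data": {"targets": [{"x":0,"y":-0.055,"z":0,"rx":0,"ry":0,"rz":-0.005,"claw":255},{"x":0,"y":-0.1,"z":0,"rx":0,"ry":0,"rz":-0.01,"claw":255},{"x":0,"y":-0.14,"z":0,"rx":0,"ry":0,"rz":-0.015,"claw":255},{"x":0,"y":-0.165,"z":0,"rx":0,"ry":0,"rz":-0.02,"claw":255},{"x":0,"y":-0.178,"z":0,"rx":0,"ry":0,"rz":-0.02,"claw":255},{"x":0,"y":-0.18,"z":0,"rx":0,"ry":0,"rz":-0.02,"claw":255},{"x":0,"y":-0.18,"z":0,"rx":0,"ry":0,"rz":-0.02,"claw":255}]}}

```text
t: 11.75
tool_pos: [0.5625, 0.076, 0.204]
orientation: [-2.277, -2.012, 0.149]
force: [0.1, 0.1, -2.5]
opening: 0.0117
gripper_force: 60.0
```

```bash
python3 - <<'E'
from h import *
s=robot.read_state();t=s["tool_pos"];M=R.from_rotvec(s["orientation"]).as_matrix();print(s["t"],t,M.round(3).tolist(),s["opening"])
p,d=robot.read_camera("scene");q,e=robot.read_camera("top");np.savez("L2.npz",p=p,d=d,q=q,e=e)
x=cv2.resize(p[180:350,150:320],(500,500),interpolation=cv2.INTER_CUBIC)
y=cv2.resize(q[170:260,135:205],(300,386),interpolation=cv2.INTER_CUBIC)
o=np.zeros((500,800,3),np.uint8);o[:,:500]=x;o[:386,500:]=y
cv2.imwrite("pics/L2.png",o[:,:,::-1])
E
```

```text
11.75 [0.56249597 0.07601165 0.20398429] [[0.122, 0.983, -0.139], [0.992, -0.122, 0.01], [-0.008, -0.139, -0.99]] 0.011733732040669957
```

View pics/L2.png

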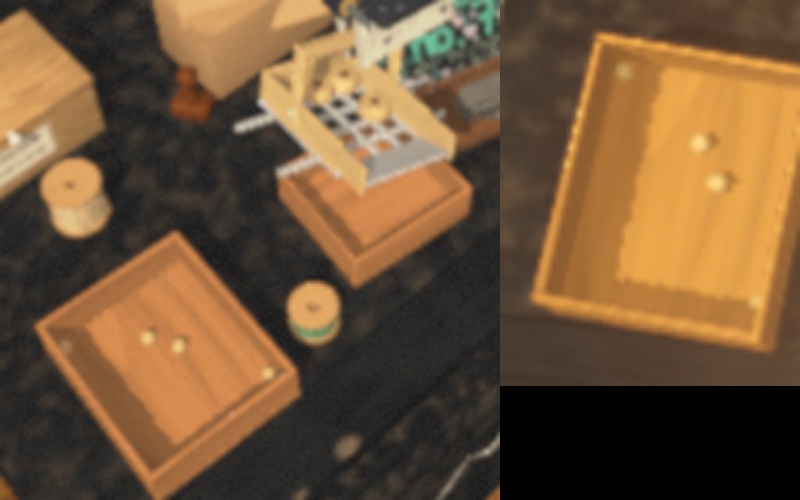

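All four small beads lie in the tray, seen at (65,347), (148,337), (178,346) and (268,373) in the left crop. The sieve holds only the three large beads, near (345,90). Before pouring I check the sign's clearance.

```bash
python3 - <<'E'
from h import *
for n in("top","scene"):
    P=cloud(robot.get_calibration(n),np.load(n+"0.npz")["d"])
    for lo,hi in((.02,.1),(.1,.16),(.16,.25),(.25,.4)):
        for y0,y1 in((-.06,-.03),(-.03,0),(0,.15)):
            m=(P[...,2]>lo)&(P[...,2]<hi)&(P[...,0]>.63)&(P[...,0]<.85)&(P[...,1]>y0)&(P[...,1]<y1)
            q=P[m]
            if len(q)>3:print(n,lo,y0,len(q),"xmin",np.percentile(q[:,0],2).round(3),"ymax",q[:,1].max().round(3))
E
```

```text
top 0.02 -0.06 314 xmin 0.633 ymax -0.03
top 0.02 -0.03 165 xmin 0.652 ymax -0.0
top 0.02 0 568 xmin 0.754 ymax 0.146
top 0.1 -0.06 300 xmin 0.682 ymax -0.03
top 0.1 -0.03 182 xmin 0.759 ymax -0.0
top 0.1 0 758 xmin 0.763 ymax 0.104
top 0.16 -0.06 463 xmin 0.728 ymax -0.03
top 0.16 -0.03 322 xmin 0.782 ymax -0.0
top 0.16 0 950 xmin 0.795 ymax 0.097
top 0.25 -0.06 49 xmin 0.805 ymax -0.03
top 0.25 -0.03 62 xmin 0.815 ymax -0.0
top 0.25 0 139 xmin 0.825 ymax 0.068
scene 0.02 -0.06 426 xmin 0.635 ymax -0.03
scene 0.02 -0.03 240 xmin 0.654 ymax -0.0
scene 0.02 0 905 xmin 0.756 ymax 0.15
scene 0.1 -0.06 420 xmin 0.682 ymax -0.03
scene 0.1 -0.03 204 xmin 0.702 ymax -0.0
scene 0.1 0 878 xmin 0.765 ymax 0.11
scene 0.16 -0.06 500 xmin 0.728 ymax -0.03
scene 0.16 -0.03 318 xmin 0.783 ymax -0.0
scene 0.16 0 1056 xmin 0.796 ymax 0.1
scene 0.25 -0.06 44 xmin 0.806 ymax -0.03
scene 0.25 -0.03 53 xmin 0.817 ymax -0.0
scene 0.25 0 120 xmin 0.827 ymax 0.076
```

Request:
{"op": "arm_command", "data": {"targets": [{"x":0.007,"y":0,"z":-0.006,"rx":-0.001,"ry":-0.014,"rz":0.003,"claw":255},{"x":0.02,"y":0.001,"z":-0.017,"rx":-0.003,"ry":-0.043,"rz":0.009,"claw":255},{"x":0.035,"y":0.002,"z":-0.029,"rx":-0.005,"ry":-0.076,"rz":0.016,"claw":255},{"x":0.051,"y":0.003,"z":-0.042,"rx":-0.007,"ry":-0.11,"rz":0.023,"claw":255},{"x":0.067,"y":0.004,"z":-0.055,"rx":-0.009,"ry":-0.144,"rz":0.03,"claw":255},{"x":0.083,"y":0.005,"z":-0.068,"rx":-0.011,"ry":-0.178,"rz":0.037,"claw":255},{"x":0.099,"y":0.006,"z":-0.081,"rx":-0.013,"ry":-0.212,"rz":0.044,"claw":255},{"x":0.114,"y":0.007,"z":-0.094,"rx":-0.015,"ry":-0.245,"rz":0.051,"claw":255},{"x":0.126,"y":0.008,"z":-0.104,"rx":-0.017,"ry":-0.272,"rz":0.057,"claw":255},{"x":0.133,"y":0.008,"z":-0.11,"rx":-0.0175,"ry":-0.287,"rz":0.06,"claw":255}]}}

```text
t: 12.68
tool_pos: [0.6278, 0.0816, 0.1472]
orientation: [1.977, 1.979, 0.431]
force: [-0.1, -0.8, -3.5]
opening: 0.0118
gripper_force: 60.0
```

Request:
{"op": "arm_command", "data": {"targets": [{"x":0,"y":0,"z":0,"rx":0,"ry":0,"rz":0,"claw":255},{"x":0,"y":0,"z":0,"rx":0,"ry":0,"rz":0,"claw":255},{"x":0,"y":0,"z":0,"rx":0,"ry":0,"rz":0,"claw":255},{"x":0,"y":0,"z":0,"rx":0,"ry":0,"rz":0,"claw":255}]}}

```text
t: 13.02
tool_pos: [0.6296, 0.0803, 0.1498]
orientation: [1.979, 1.976, 0.43]
force: [-1.0, 0.7, -3.7]
opening: 0.0115
gripper_force: 60.0
```

```bash
cat > st.py <<'E'
from h import *
s=robot.read_state();t=s["tool_pos"];M=R.from_rotvec(s["orientation"]).as_matrix();H=t-.036*M[:,2]
# sieve axes: x = tool y, z = -tool z
X,Z=M[:,1],-M[:,2]
print("t",s["t"],"tcp",t.round(4),"tilt",np.degrees(np.arcsin(X[2])).round(1),"yaw",np.degrees(np.arctan2(X[1],X[0])).round(1),"roll",np.degrees(np.arcsin(M[2,0])).round(1),"H",H.round(4),"lip",(H-.094*X-.074*Z).round(4),"F",s["force"].round(1),"q",s["q"].round(2))
E
python3 st.py
```

```text
t 13.0167 tcp [0.6296 0.0803 0.1498] tilt 24.9 yaw -0.0 roll -0.4 H [0.6144 0.0806 0.1825] lip [0.5604 0.0801 0.0757] F [-1.   0.7 -3.7] q [ 0.07 -0.16  1.94 -0.05  0.92  0.09]
```

Exactly as planned. Now the pour.

Request:
{"op": "arm_command", "data": {"targets": [{"x":-0.006,"y":0,"z":0.002,"rx":0,"ry":-0.022,"rz":0,"claw":255},{"x":-0.013,"y":0,"z":0.004,"rx":0,"ry":-0.044,"rz":0,"claw":255},{"x":-0.02,"y":0,"z":0.006,"rx":0,"ry":-0.066,"rz":0,"claw":255},{"x":-0.026,"y":0,"z":0.008,"rx":0,"ry":-0.088,"rz":0,"claw":255},{"x":-0.033,"y":0,"z":0.01,"rx":0,"ry":-0.11,"rz":0,"claw":255},{"x":-0.039,"y":0,"z":0.012,"rx":0,"ry":-0.132,"rz":0,"claw":255},{"x":-0.046,"y":0,"z":0.014,"rx":0,"ry":-0.154,"rz":0,"claw":255},{"x":-0.052,"y":0,"z":0.016,"rx":0,"ry":-0.176,"rz":0,"claw":255},{"x":-0.059,"y":0,"z":0.018,"rx":0,"ry":-0.198,"rz":0,"claw":255},{"x":-0.065,"y":0,"z":0.02,"rx":0,"ry":-0.218,"rz":0,"claw":255}]}}

```text
t: 13.85
tool_pos: [0.5967, 0.08, 0.1596]
orientation: [1.703, 1.696, 0.787]
force: [-0.5, -0.4, -2.0]
opening: 0.0113
gripper_force: 60.0
```

Request:
{"op": "arm_command", "data": {"targets": [{"x":0,"y":0,"z":0,"rx":0,"ry":0,"rz":0,"claw":255},{"x":0,"y":0,"z":0,"rx":0,"ry":0,"rz":0,"claw":255},{"x":0,"y":0,"z":0,"rx":0,"ry":0,"rz":0,"claw":255},{"x":0,"y":0,"z":0,"rx":0,"ry":0,"rz":0,"claw":255},{"x":0,"y":0,"z":0,"rx":0,"ry":0,"rz":0,"claw":255},{"x":0,"y":0,"z":0,"rx":0,"ry":0,"rz":0,"claw":255},{"x":0,"y":0,"z":0,"rx":0,"ry":0,"rz":0,"claw":255},{"x":0,"y":0,"z":0,"rx":0,"ry":0,"rz":0,"claw":255}]}}

```text
t: 14.52
tool_pos: [0.5966, 0.0799, 0.1589]
orientation: [1.705, 1.698, 0.785]
force: [-0.4, -0.3, -2.1]
opening: 0.0113
gripper_force: 60.0
```

```bash
python3 st.py; python3 - <<'E'
from h import *
p,d=robot.read_camera("scene");q,e=robot.read_camera("top");np.savez("L3.npz",p=p,d=d,q=q,e=e)
for n,dd in(("scene",d),("top",e)):
    P=cloud(robot.get_calibration(n),dd)
    m=(P[...,0]>.47)&(P[...,0]<.63)&(P[...,1]>-.01)&(P[...,1]<.16)&(P[...,2]<.1)
    q=P[m];print(n,len(q),q.min(0).round(3),q.max(0).round(3),np.histogram(q[:,2],np.arange(-.01,.1,.01))[0])
E
```

```text
t 14.5167 tcp [0.5966 0.0799 0.1589] tilt 49.9 yaw -0.0 roll -0.3 H [0.5691 0.0802 0.182 ] lip [0.5651 0.0796 0.0625] F [-0.4 -0.3 -2.1] q [ 0.11 -0.61  2.46 -0.21  0.44  0.26]
scene 2461 [ 0.47  -0.01  -0.005] [0.63 0.16 0.1 ] [238 994 217 197 142 180   0  45 149 188]
top 1385 [ 0.47  -0.01  -0.008] [0.63  0.16  0.099] [248 782  47  30  26 170   6   1  14  37]
```

Request:
{"op": "arm_command", "data": {"targets": [{"x":0,"y":0.012,"z":0,"rx":0,"ry":0,"rz":0,"claw":255},{"x":0,"y":-0.012,"z":0,"rx":0,"ry":0,"rz":0,"claw":255},{"x":0,"y":0.012,"z":0,"rx":0,"ry":0,"rz":0,"claw":255},{"x":0,"y":-0.012,"z":0,"rx":0,"ry":0,"rz":0,"claw":255},{"x":0,"y":0,"z":0,"rx":0,"ry":0,"rz":0,"claw":255},{"x":0,"y":0,"z":0,"rx":0,"ry":0,"rz":0,"claw":255},{"x":0,"y":0,"z":0.03,"rx":0,"ry":0.04,"rz":0,"claw":255},{"x":-0.01,"y":0,"z":0.06,"rx":0,"ry":0.09,"rz":0,"claw":255},{"x":-0.02,"y":0,"z":0.09,"rx":0,"ry":0.14,"rz":0,"claw":255},{"x":-0.03,"y":0,"z":0.11,"rx":0,"ry":0.19,"rz":0,"claw":255}]}}

```text
t: 15.45
tool_pos: [0.5818, 0.0805, 0.2169]
orientation: [1.946, 1.944, 0.48]
force: [1.3, -1.3, -1.4]
opening: 0.0118
gripper_force: 60.0
```

Request:
{"op": "arm_command", "data": {"targets": [{"x":-0.01,"y":0,"z":0.02,"rx":0,"ry":0.05,"rz":0,"claw":255},{"x":-0.02,"y":0.02,"z":0.03,"rx":0,"ry":0.1,"rz":0,"claw":255},{"x":-0.03,"y":0.06,"z":0.03,"rx":0,"ry":0.15,"rz":0,"claw":255},{"x":-0.04,"y":0.12,"z":0.03,"rx":0,"ry":0.2,"rz":0,"claw":255},{"x":-0.05,"y":0.19,"z":0.03,"rx":0,"ry":0.247,"rz":0,"claw":255},{"x":-0.06,"y":0.25,"z":0.03,"rx":0,"ry":0.247,"rz":0,"claw":255},{"x":-0.07,"y":0.29,"z":0.03,"rx":0,"ry":0.247,"rz":0,"claw":255},{"x":-0.075,"y":0.3,"z":0.03,"rx":0,"ry":0.247,"rz":0,"claw":255},{"x":-0.075,"y":0.3,"z":0.03,"rx":0,"ry":0.247,"rz":0,"claw":255}]}}

```text
t: 16.2
tool_pos: [0.5437, 0.2315, 0.2284]
orientation: [2.216, 2.222, -0.012]
force: [0.7, -0.6, -2.8]
opening: 0.0115
gripper_force: 60.0
```

```bash
python3 st.py; python3 - <<'E'
from h import *
p,d=robot.read_camera("scene");q,e=robot.read_camera("top");np.savez("L4.npz",p=p,d=d,q=q,e=e)
cs=robot.get_calibration("scene");ct=robot.get_calibration("top")
for n,c,dd in(("scene",cs,d),("top",ct,e)):
    P=cloud(c,dd)
    m=((P[...,2]>.009)&(P[...,2]<.04)&(P[...,0]>.495)&(P[...,0]<.61)&(P[...,1]>.012)&(P[...,1]<.13)).astype(np.uint8)
    k,l,s,ce=cv2.connectedComponentsWithStats(m)
    for i in range(1,k):
        if s[i,4]>15:
            z=P[l==i];print(n,s[i,4],z.mean(0).round(3),np.ptp(z[:,:2],axis=0).round(3),z[:,2].max().round(3))
x=cv2.resize(p[180:350,150:350],(588,500),interpolation=cv2.INTER_CUBIC)
y=cv2.resize(q[185:260,230:305],(212,212),interpolation=cv2.INTER_CUBIC)
o=np.zeros((500,800,3),np.uint8);o[:,:588]=x;o[:212,588:]=y
cv2.imwrite("pics/L4.png",o[:,:,::-1])
E
```

```text
t 16.2 tcp [0.5437 0.2315 0.2284] tilt -0.2 yaw 0.2 roll -0.4 H [0.5438 0.2318 0.2644] lip [0.4496 0.231  0.1907] F [ 0.7 -0.6 -2.8] q [ 0.32  0.1   1.47 -0.01  1.57  0.32]
scene 32 [0.609 0.024 0.022] [0.004 0.03 ] 0.039
scene 44 [0.514 0.014 0.025] [0.04  0.005] 0.039
scene 142 [0.542 0.092 0.023] [0.047 0.041] 0.038
scene 41 [0.512 0.065 0.019] [0.017 0.029] 0.022
top 39 [0.607 0.03  0.023] [0.011 0.035] 0.04
top 159 [0.541 0.086 0.022] [0.05 0.04] 0.038
top 83 [0.507 0.061 0.017] [0.026 0.032] 0.025
```

View pics/L4.png

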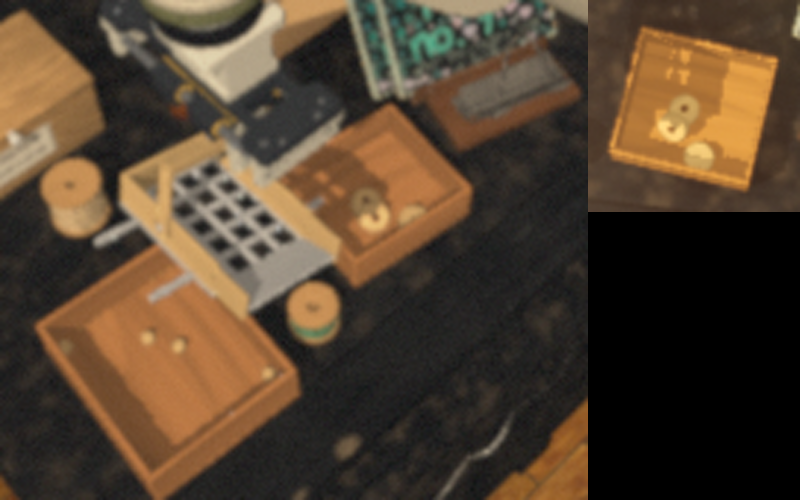

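The last picture shows the sieve empty, three large beads in the box at (367,198), (373,217) and (412,217), and four small beads in the tray. Now I return the sieve.

Request:
{"op": "arm_command", "data": {"targets": [{"x":0,"y":0.03,"z":0,"rx":0,"ry":0,"rz":-0.01,"claw":255},{"x":0,"y":0.08,"z":-0.02,"rx":0,"ry":0,"rz":-0.02,"claw":255},{"x":-0.002,"y":0.13,"z":-0.06,"rx":0,"ry":0,"rz":-0.027,"claw":255},{"x":-0.002,"y":0.17,"z":-0.1,"rx":0,"ry":0,"rz":-0.027,"claw":255},{"x":-0.002,"y":0.195,"z":-0.14,"rx":0,"ry":0,"rz":-0.027,"claw":255},{"x":-0.002,"y":0.195,"z":-0.17,"rx":0,"ry":0,"rz":-0.027,"claw":255},{"x":-0.002,"y":0.195,"z":-0.2,"rx":0,"ry":0,"rz":-0.027,"claw":255},{"x":-0.002,"y":0.195,"z":-0.21,"rx":0,"ry":0,"rz":-0.027,"claw":255},{"x":-0.002,"y":0.195,"z":-0.21,"rx":0,"ry":0,"rz":-0.027,"claw":255},{"x":-0.002,"y":0.195,"z":-0.21,"rx":0,"ry":0,"rz":-0.027,"claw":255}]}}

```text
t: 17.13
tool_pos: [0.5436, 0.3265, 0.1247]
orientation: [2.28, 2.157, -0.011]
force: [-0.3, -0.2, -1.9]
opening: 0.0116
gripper_force: 60.0
```

```bash
python3 st.py; cat > bars.py <<'E'
from h import *
# heights of the bar ends and side-wall tops seen in the scene camera; P points in sieve-ish frame about tray centre
p,d=robot.read_camera("scene");np.savez("L5.npz",p=p,d=d)
c=robot.get_calibration("scene");P=cloud(c,d)
C=np.array([.5425,.329,0]);a=np.radians(-2.8);Q=(P-C)@np.array([[np.cos(a),-np.sin(a),0],[np.sin(a),np.cos(a),0],[0,0,1]])
def rep(Q,tag):
    g=p.astype(int);grey=(g.max(2)-g.min(2)<45)&(g.mean(2)>110)
    for sx in(-1,1):
        for sy in(-1,1):
            m=grey&(abs(Q[...,0]-sx*34.5e-3)<.02)&(Q[...,1]*sy>.062)&(Q[...,1]*sy<.1)&(Q[...,2]>.04)&(Q[...,2]<.09)
            q=Q[m]
            if len(q)>3:print(tag,sx,sy,len(q),"x",np.median(q[:,0]).round(4),"yend",(q[:,1]*sy).max().round(4),"z",np.median(q[:,2]).round(4))
    m=(Q[...,2]>.135)&(Q[...,2]<.175)&(abs(Q[...,0])<.03)&(abs(Q[...,1])<.065);q=Q[m]
    print(tag,"handle",len(q),"xmed",np.median(q[:,0]).round(4),"y",q[:,1].min().round(4),q[:,1].max().round(4),"z",np.median(q[:,2]).round(4))
rep(Q,"now")
f=np.load("scene0.npz");p=f["p"];P=cloud(c,f["d"]);rep((P-C)@np.array([[np.cos(a),-np.sin(a),0],[np.sin(a),np.cos(a),0],[0,0,1]]),"start")
E
python3 bars.py
```

```text
t 17.1333 tcp [0.5436 0.3265 0.1247] tilt -0.1 yaw -3.2 roll -0.4 H [0.5437 0.3267 0.1607] lip [0.4497 0.3314 0.0869] F [-0.3 -0.2 -1.9] q [ 0.46  0.28  1.47 -0.01  1.4   0.52]
now handle 51 xmed -0.0023 y -0.038 0.0649 z 0.1665
start -1 -1 23 x -0.0358 yend 0.0848 z 0.0559
start -1 1 23 x -0.036 yend 0.0879 z 0.0563
start 1 -1 13 x 0.0334 yend 0.087 z 0.0561
start 1 1 19 x 0.0331 yend 0.0879 z 0.0557
start handle 288 xmed -0.003 y -0.0533 0.0562 z 0.1459
```

```bash
sed -i 's/<45)&(g.mean(2)>110)/<60)\&(g.mean(2)>70)/' bars.py; python3 bars.py; python3 - <<'E'
from h import *
f=np.load("L5.npz");p,d=f["p"],f["d"];P=cloud(robot.get_calibration("scene"),d)
C=np.array([.5425,.329,0]);a=np.radians(-2.8);Q=(P-C)@np.array([[np.cos(a),-np.sin(a),0],[np.sin(a),np.cos(a),0],[0,0,1]])
for sy in(-1,1):
    m=(abs(Q[...,0])<.055)&(Q[...,1]*sy>.079)&(Q[...,1]*sy<.105)&(Q[...,2]>.03)&(Q[...,2]<.1)
    for v,u in np.argwhere(m)[::2]:print(sy,u,v,(Q[v,u]*1000).round(0),p[v,u])
E
```

```text
now handle 58 xmed -0.002 y -0.0379 0.0648 z 0.1677
start -1 -1 26 x -0.0355 yend 0.0848 z 0.0555
start -1 1 28 x -0.0356 yend 0.0879 z 0.0563
start 1 -1 14 x 0.0332 yend 0.087 z 0.0559
start 1 1 27 x 0.0334 yend 0.0879 z 0.0554
start handle 288 xmed -0.003 y -0.0533 0.0562 z 0.1459
-1 249 288 [ -38. -105.   30.] [158 126  79]
1 169 298 [ 36.  80. 100.] [169 143 119]
1 169 300 [32. 83. 99.] [166 147 130]
1 168 301 [31. 86. 99.] [155 135 119]
1 166 302 [ 32.  91. 100.] [142 132 121]
1 185 320 [-37.  80.  99.] [167 149 133]
1 188 327 [-32.  80.  48.] [163 105  60]
1 189 329 [-38.  81.  48.] [148  97  58]
1 190 330 [-41.  80.  47.] [155 101  61]
1 191 332 [-45.  80.  41.] [146  95  58]
1 192 333 [-51.  80.  47.] [154 102  60]
```

The sieve has rolled in the grip, with the +y bars at z ≈ 0.10. I measure that roll and correct it.

```bash
cat > roll.py <<'E'
from h import *
a=np.radians(-2.8);C=np.array([.5425,.329,0]);W=np.array([[np.cos(a),-np.sin(a),0],[np.sin(a),np.cos(a),0],[0,0,1]])
s=robot.read_state();tz=s["tool_pos"][2]
for n in("scene","top"):
    p,d=robot.read_camera(n);Q=(cloud(robot.get_calibration(n),d)-C)@W
    # handle: yellow wood near x=0, above floor
    g=p.astype(int);wood=(g[...,0]-g[...,2]>40)
    m=wood&(abs(Q[...,0])<.02)&(abs(Q[...,1])<.075)&(Q[...,2]>tz+.005)&(Q[...,2]<tz+.075);q=Q[m]
    k=np.ones(len(q),bool)
    if len(q)>8:
        for _ in range(5):
            f=np.polyfit(q[k,1],q[k,2],1);r=q[:,2]-np.polyval(f,q[:,1]);k=abs(r)<.006
        print(n,"handle",k.sum(),len(q),"roll",np.degrees(np.arctan(f[0])).round(1),"z0",f[1].round(4),"x",np.median(q[k,0]).round(4),"y",q[k,1].min().round(4),q[k,1].max().round(4))
    # bars: grey, outside the walls
    grey=(g.max(2)-g.min(2)<50)&(g.mean(2)>90)
    for sx in(-1,1):
        for sy in(-1,1):
            m=grey&(abs(Q[...,0]-sx*.0345)<.012)&(Q[...,1]*sy>.066)&(Q[...,1]*sy<.1)&(Q[...,2]>.03)&(Q[...,2]<.14);q=Q[m]
            if len(q)>3:print(n,"bar",sx,sy,len(q),"x",np.median(q[:,0]).round(4),"y",np.median(q[:,1]).round(4),"end",(q[:,1]*sy).max().round(4),"z",np.median(q[:,2]).round(4))
E
python3 roll.py
```

```text
scene handle 46 194 roll -7.7 z0 0.1792 x -0.0021 y 0.0092 0.0667
scene bar -1 1 29 x -0.036 y 0.0886 end 0.0995 z 0.1039
scene bar 1 1 25 x 0.0334 y 0.0887 end 0.0989 z 0.1021
top handle 48 55 roll 10.6 z0 0.1701 x 0.0005 y -0.0488 -0.0239
top bar -1 1 20 x -0.0367 y 0.0891 end 0.0996 z 0.1037
```

Request:
{"op": "arm_command", "data": {"targets": [{"x":0,"y":0,"z":0.04,"rx":-0.02,"ry":0.001,"rz":0,"claw":255},{"x":0,"y":-0.004,"z":0.07,"rx":-0.06,"ry":0.003,"rz":0,"claw":255},{"x":0,"y":-0.01,"z":0.08,"rx":-0.105,"ry":0.005,"rz":0,"claw":255},{"x":0,"y":-0.01,"z":0.08,"rx":-0.105,"ry":0.005,"rz":0,"claw":255},{"x":0,"y":-0.01,"z":0.08,"rx":-0.105,"ry":0.005,"rz":0,"claw":255},{"x":0,"y":-0.01,"z":0.08,"rx":-0.105,"ry":0.005,"rz":0,"claw":255}]}}

```text
t: 17.83
tool_pos: [0.5428, 0.3226, 0.1632]
orientation: [2.167, 2.053, -0.237]
force: [-0.7, -0.5, -1.6]
opening: 0.0115
gripper_force: 60.0
```

```bash
python3 st.py; sed -i 's/(g.mean(2)>90)/(g.mean(2)>60)/; s/sy>.066/sy>.06/; s/sy<.1)/sy<.11)/; s/(Q\[...,2\]<.14);q=Q\[m\]/(Q[...,2]<.16);q=Q[m]/' roll.py; python3 roll.py
```

```text
t 17.8333 tcp [0.5428 0.3226 0.1632] tilt -0.1 yaw -3.1 roll -12.4 H [0.5433 0.3303 0.1984] lip [0.4484 0.3196 0.1263] F [-0.7 -0.5 -1.6] q [ 0.56  0.38  1.29 -0.17  1.6   0.62]
scene handle 86 144 roll -0.8 z0 0.207 x -0.0028 y -0.0425 0.0668
scene bar -1 -1 14 x -0.0359 y -0.0662 end 0.0715 z 0.1164
scene bar -1 1 51 x -0.037 y 0.0839 end 0.1034 z 0.1243
scene bar 1 -1 16 x 0.0322 y -0.0666 end 0.0715 z 0.1137
scene bar 1 1 46 x 0.0316 y 0.0847 end 0.1029 z 0.1217
top handle 121 204 roll 5.6 z0 0.2094 x -0.0005 y -0.045 -0.0038
top bar -1 -1 6 x -0.0372 y -0.0689 end 0.0707 z 0.1169
top bar 1 -1 7 x 0.0318 y -0.0671 end 0.0725 z 0.1138
```

The bars show 3° of roll and 2.2° of tilt remaining. The sieve has also slid about 10 mm along the handle, putting its centre 13–16 mm too far in +y. I correct these and lower to hover just above the rims.

Request:
{"op": "arm_command", "data": {"targets": [{"x":0,"y":-0.01,"z":0,"rx":-0.014,"ry":-0.01,"rz":-0.001,"claw":255},{"x":0,"y":-0.025,"z":-0.01,"rx":-0.0266,"ry":-0.018,"rz":-0.002,"claw":255},{"x":0,"y":-0.025,"z":-0.04,"rx":-0.0266,"ry":-0.018,"rz":-0.002,"claw":255},{"x":0,"y":-0.025,"z":-0.07,"rx":-0.0266,"ry":-0.018,"rz":-0.002,"claw":255},{"x":0,"y":-0.025,"z":-0.09,"rx":-0.0266,"ry":-0.018,"rz":-0.002,"claw":255},{"x":0,"y":-0.025,"z":-0.105,"rx":-0.0266,"ry":-0.018,"rz":-0.002,"claw":255},{"x":0,"y":-0.025,"z":-0.11,"rx":-0.0266,"ry":-0.018,"rz":-0.002,"claw":255},{"x":0,"y":-0.025,"z":-0.11,"rx":-0.0266,"ry":-0.018,"rz":-0.002,"claw":255},{"x":0,"y":-0.025,"z":-0.11,"rx":-0.0266,"ry":-0.018,"rz":-0.002,"claw":255},{"x":0,"y":-0.025,"z":-0.11,"rx":-0.0266,"ry":-0.018,"rz":-0.002,"claw":255}]}}

```text
t: 18.77
tool_pos: [0.5436, 0.3103, 0.1097]
orientation: [2.129, 1.998, -0.248]
force: [0.6, 0.2, -2.1]
opening: 0.0113
gripper_force: 60.0
```

```bash
python3 st.py; python3 roll.py
```

```text
t 18.7667 tcp [0.5436 0.3103 0.1097] tilt 2.2 yaw -3.3 roll -15.3 H [0.5428 0.3199 0.1444] lip [0.4506 0.3056 0.0695] F [ 0.6  0.2 -2.1] q [ 0.58  0.4   1.37 -0.24  1.5   0.68]
scene handle 52 102 roll 11.3 z0 0.1443 x -0.0013 y -0.0509 0.0569
scene bar -1 -1 29 x -0.0333 y -0.0711 end 0.0842 z 0.0644
scene bar -1 1 32 x -0.0331 y 0.0742 end 0.0879 z 0.0638
scene bar 1 -1 11 x 0.0355 y -0.0729 end 0.0794 z 0.062
scene bar 1 1 29 x 0.0359 y 0.0733 end 0.088 z 0.0645
top handle 118 197 roll 2.9 z0 0.1559 x -0.001 y -0.0554 -0.0036
top bar -1 -1 13 x -0.0352 y -0.079 end 0.0886 z 0.0658
top bar -1 1 6 x -0.0343 y 0.0644 end 0.0701 z 0.0649
top bar 1 -1 16 x 0.034 y -0.0807 end 0.0889 z 0.065
```

Request:
{"op": "arm_command", "data": {"targets": [{"x":-0.005,"y":0,"z":-0.005,"rx":0,"ry":0,"rz":0,"claw":255},{"x":-0.005,"y":0,"z":-0.01,"rx":0,"ry":0,"rz":0,"claw":255},{"x":-0.005,"y":0,"z":-0.014,"rx":0,"ry":0,"rz":0,"claw":255},{"x":-0.005,"y":0,"z":-0.017,"rx":0,"ry":0,"rz":0,"claw":255},{"x":-0.005,"y":0,"z":-0.017,"rx":0,"ry":0,"rz":0,"claw":255},{"x":-0.005,"y":0,"z":-0.017,"rx":0,"ry":0,"rz":0,"claw":255}]}}

```text
t: 19.37
tool_pos: [0.5406, 0.3099, 0.1005]
orientation: [2.128, 1.998, -0.25]
force: [-0.0, -0.6, -0.7]
opening: 0.0111
gripper_force: 60.0
```

```bash
python3 st.py; python3 roll.py|grep bar
```

```text
t 19.3667 tcp [0.5406 0.3099 0.1005] tilt 2.2 yaw -3.3 roll -15.4 H [0.5399 0.3195 0.1352] lip [0.4476 0.3052 0.0604] F [-0.  -0.6 -0.7] q [ 0.59  0.41  1.38 -0.24  1.49  0.68]
scene bar -1 -1 30 x -0.0363 y -0.0702 end 0.0859 z 0.0543
scene bar -1 1 32 x -0.0366 y 0.0747 end 0.088 z 0.0553
scene bar 1 -1 6 x 0.0304 y -0.0739 end 0.0781 z 0.0554
scene bar 1 1 30 x 0.0319 y 0.0737 end 0.0876 z 0.0558
top bar -1 -1 15 x -0.0384 y -0.0794 end 0.0888 z 0.0567
top bar -1 1 5 x -0.0365 y 0.0645 end 0.0676 z 0.0536
top bar 1 -1 14 x 0.0309 y -0.0797 end 0.0883 z 0.0557
```

Request:
{"op": "arm_command", "data": {"targets": [{"x":0.002,"y":0,"z":0,"rx":0,"ry":0,"rz":0,"claw":255},{"x":0.002,"y":0,"z":0,"rx":0,"ry":0,"rz":0,"claw":190},{"x":0.002,"y":0,"z":0,"rx":0,"ry":0,"rz":0,"claw":150},{"x":0.002,"y":0,"z":0,"rx":0,"ry":0,"rz":0,"claw":130},{"x":0.002,"y":0,"z":0,"rx":0,"ry":0,"rz":0,"claw":130},{"x":0.002,"y":0,"z":0,"rx":0,"ry":0,"rz":0,"claw":130},{"x":0.002,"y":0,"z":0.02,"rx":0,"ry":0,"rz":0,"claw":130},{"x":0.002,"y":0.005,"z":0.06,"rx":0,"ry":0,"rz":0,"claw":130},{"x":0.002,"y":0.01,"z":0.12,"rx":0,"ry":0,"rz":0,"claw":130},{"x":0.002,"y":0.02,"z":0.2,"rx":0,"ry":0,"rz":0,"claw":130}], "squeeze": 20}}

```text
t: 20.3
tool_pos: [0.5399, 0.3186, 0.1988]
orientation: [2.128, 1.999, -0.258]
force: [0.2, -0.6, -0.5]
opening: 0.0457
gripper_force: 0.0
```

Request:
{"op": "arm_command", "data": {"targets": [{"x":0,"y":-0.05,"z":0.08,"rx":0.04,"ry":0,"rz":0,"claw":130},{"x":-0.04,"y":-0.12,"z":0.12,"rx":0.08,"ry":0,"rz":0,"claw":130},{"x":-0.08,"y":-0.2,"z":0.12,"rx":0.12,"ry":0,"rz":0,"claw":130},{"x":-0.12,"y":-0.28,"z":0.12,"rx":0.13,"ry":0,"rz":0,"claw":130},{"x":-0.16,"y":-0.36,"z":0.12,"rx":0.13,"ry":0,"rz":0,"claw":130},{"x":-0.2,"y":-0.44,"z":0.12,"rx":0.13,"ry":0,"rz":0,"claw":130},{"x":-0.23,"y":-0.52,"z":0.12,"rx":0.13,"ry":0,"rz":0,"claw":130},{"x":-0.25,"y":-0.6,"z":0.12,"rx":0.13,"ry":0,"rz":0,"claw":130},{"x":-0.25,"y":-0.66,"z":0.12,"rx":0.13,"ry":0,"rz":0,"claw":130},{"x":-0.25,"y":-0.66,"z":0.12,"rx":0.13,"ry":0,"rz":0,"claw":130}]}}

```text
t: 21.13
tool_pos: [0.4155, -0.0151, 0.2616]
orientation: [2.279, 2.125, 0.011]
force: [-1.5, 0.0, -0.2]
opening: 0.0455
gripper_force: 0.0
```

```bash
python3 st.py; sed -i 's/tz=.*/tz=.1/' roll.py; python3 roll.py; python3 bars.py
```

```text
t 21.1333 tcp [ 0.4155 -0.0151  0.2616] tilt 1.3 yaw -4.0 roll -0.7 H [ 0.4147 -0.0147  0.2976] lip [ 0.3226 -0.0091  0.2214] F [-1.5  0.  -0.2] q [-0.15 -0.43  1.89 -0.01  1.66 -0.08]
scene handle 256 333 roll -0.3 z0 0.1459 x -0.0025 y -0.0517 0.0562
scene bar -1 -1 25 x -0.0362 y -0.0716 end 0.0857 z 0.0559
scene bar -1 1 29 x -0.0359 y 0.0738 end 0.0886 z 0.0553
scene bar 1 -1 12 x 0.0325 y -0.0795 end 0.0859 z 0.0557
scene bar 1 1 24 x 0.0324 y 0.073 end 0.0875 z 0.0555
top handle 204 236 roll 0.1 z0 0.1452 x -0.0033 y -0.0555 0.0529
top bar -1 -1 16 x -0.0369 y -0.0753 end 0.0883 z 0.0552
top bar -1 1 18 x -0.0369 y 0.0759 end 0.0864 z 0.0557
top bar 1 -1 16 x 0.0316 y -0.0752 end 0.0879 z 0.0557
top bar 1 1 17 x 0.0319 y 0.0761 end 0.0859 z 0.0543
now -1 -1 26 x -0.0357 yend 0.0852 z 0.0552
now -1 1 30 x -0.0362 yend 0.0886 z 0.0552
now 1 -1 15 x 0.0325 yend 0.086 z 0.054
now 1 1 26 x 0.0327 yend 0.0879 z 0.0562
now handle 289 xmed -0.0031 y -0.0525 0.0566 z 0.1457
start -1 -1 26 x -0.0355 yend 0.0848 z 0.0555
start -1 1 28 x -0.0356 yend 0.0879 z 0.0563
start 1 -1 14 x 0.0332 yend 0.087 z 0.0559
start 1 1 27 x 0.0334 yend 0.0879 z 0.0554
start handle 288 xmed -0.003 y -0.0533 0.0562 z 0.1459
```

The sieve is level and back within about 1 mm of its starting place. The beads are where they belong, so I hand in.

```bash
python3 -c "
from plant import robot
print(robot.close_job())"
```

```text
the job is handed in; nothing more can be done
None
```

The job is handed in after about 21 s on the robot's clock: the four small beads are in the tray, the three large beads are in the box, and the empty sieve is back on its tray's rims, level and within about 1 mm of where it started.

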